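# Fit the filter cone and hang the dipper on the latching drip peg

## Robot

A 6-joint arm with a two-finger parallel gripper is mounted at the origin on the work surface. World frame = base frame: x ahead of the robot, y to its left, z up, the work surface at z = 0. Lengths are in m, angles in rad, forces in N, time in s.
With the tool pointing down it reaches from about 0.25 to 0.775 m from the base axis. Payload 4 kg.
Tool frame: the origin (TCP) lies midway between the tips of the shut fingers; the grasp point (between the pads) lies 19 mm behind it (arm.grip_point_offset is the z of the grasp point in the tool frame, in m); z points along the fingers, y is the line along which they close (so a half turn about z gives the same grasp; the last joint's range is limited). The gripper opens to 94 mm and grips with 3 to 60 N. Pads are 16 mm wide; open, the fingers measure 119 mm over their backs; the gripper's body (75 mm by 177 mm) begins 78 mm behind the grasp point.
Start: joints at [-1.423, 0.087, 1.371, -0, 1.684, -0.103], TCP at [0.136, -0.533, 0.206] pointing down, gripper open.
Joint ranges: [-3.1, 3.1], [-0.76, 2.03], [0.27, 2.55], [-1.08, 4.22], [0.17, 2.65], [-2.57, 2.57]. Speed limits (rad/s): [2.79, 2.79, 3.14, 3.14, 3.14, 3.14].

## Interface

Orientations are given as a unit quaternion [w, x, y, z].
In Python, from rig import arm gives the robot as it stands.
- The arm moves only by the tool jog_arm, never from a script. Its argument "moves" is a list of rows, each a list of 7 numbers: the closure in counts, from 0 (fully open) to 255 (shut), then the shift along the tool's x, y, z normalised to -1 to 1, where 1 is 0.3 m, then the turn, a rotation vector about the tool's x, y, z normalised to -1 to 1, where 1 is 120 degrees. In form: [[jaw, tx, ty, tz, ax, ay, az], ...]. A call has 1 to 10 rows; each row shifts and turns the commanded pose from where the row before left it, along the tool's axes as they then stand; what a row does not reach is not made up. A row lasts 1/12 s, in which the tool goes at most 41.7 mm and 7.16 degrees, less where a joint would pass 70% of its speed; a pose out of reach is approached as far as the arm can. A call with a number of a shift or a turn outside -1 to 1 is refused whole. A call with a gripper value outside its range is refused whole. The fingers move at their own pace and stop on an object; the grip force is fixed at half the most. Time passes only in rows, so rows that do not move let the fingers close. It gives the time, the measured TCP pose, the force, the opening and the grip force at its end, in the units of the state.
- arm.read_state(): the state, without advancing time (a new reading comes with each control period).
- arm.grab_frame(name): name is "scene" or "top" or "wrist"; returns the picture (400x640x3 uint8, red, green, blue); there is no depth.
- arm.camera_params(name): a dict with "mtx" (3x3 intrinsics, pixels), "k1" (the pictures are not rectified: a ray, as slopes to the right and down, at radius r is drawn at 1 + k1 r^2 times it, then the intrinsics apply), "world_to_cam" (4x4, takes a point from world to camera coordinates). Camera axes: x right, y up, looking along -z (the intrinsics and any distortion apply to the point x, -y, -z); pixel columns grow to the right and rows downward; lengths in m; the calibration is good to about 2 mm. A picture is of the moment at which its call begins: read the wrist's pose just before it. camera_params takes no time and is no camera call; for the wrist camera it gives the pose at the moment of the call.
- arm.sign_off(): hands the job in; it is judged then, once.
The state is a dict: "time_s": time; "qpos": joint angles; "joint_vel": joint speeds; "tau": joint torques, N m; "eef_pos": TCP position; "tcp_rot": TCP orientation; "wrist_force": force on the tool from outside, world axes, zero at the start; "torque": the same for the moment, N m; "grip_width": finger opening in m; "gripper_force": force on a finger pad.
Only numpy, scipy, OpenCV 4.12 (cv2) and the standard library are available. Lean on these libraries where they do the work, as an engineer would, in place of code of your own. Each camera call takes 0.05 s, during which the arm holds its last target. There are 200 camera calls.

## Task

Set the loose metal filter cone fully home in the dipper's cup while the dipper stands on the bench, then hang the dipper by its ring eye on the free peg of the drip stand, the one with the small gravity flap, so that the eye lifts the flap in passing and the flap drops shut behind it. Leave it hanging still with the filter seated, and do not push the other bench things about.

Things in the scene. Friction and masses are not known exactly. Their poses are not given: they have to be found in the camera images.
- dipper: Bare steel dipper, about 220 g. Origin: centre of the cup's underside; z up, x from cup to handle. Cup 48 mm high, outside 62 mm wide at the rim, inside 56 mm there, tapering to 43 mm at its floor (z = 5 mm). A flat upright bar, 12 mm in x by 10 mm in y, stands at x = 41 mm, z = 26 to 171 mm, then an 8 mm neck and the eye: too close for an upright gripper over the cup.
- dipper_eye (a point): Centre of the ring eye atop the handle, at (33, 0, 205) mm in the dipper's frame, same axes. Ring in the dipper's x-z plane: hole 17 mm, outside 29 mm, wire 6 mm; the hole's axis is y. Hung on it, the dipper swings a few degrees about the peg until its handle leans on the steady bar.
- dipper_handle (a point): Place to pinch the handle bar, at (41, 0, 85) mm in the dipper's frame, same axes; 10 mm thick between fingers that close along y. The seated filter's stem reaches z = 81 mm at x = 0, y = 0.
- filter: Solid bare metal filter cone, about 90 g, round, standing on its narrow end. Origin: centre of its underside, z up. 36 mm wide at the bottom, 52.4 mm at z = 38; flange 62 mm wide, z = 38 to 41; plain stem 12 mm thick, z = 41 to 71. Fully home, its flange lies on the cup's rim: origin 10 mm above the dipper's, axes in line, side play about 2 mm.
- peg_root (a point): Root of the latching peg, 300 mm above the bench on a fixed stand. z up, x away from the robot; the 9 mm peg points to -x, rising 5 degrees, 66 mm long. It leaves an upright plate 22 mm wide in y (face at x = 0, 6 mm thick) from 15 mm below to 71 mm above the peg. A hung eye's centre lies 4 mm below the peg's axis, close to the plate.
- peg_tip (a point): Round free end of the latching peg: 66 mm along -x, 6 mm up from peg_root, same axes. The plate hangs on a cross arm, 53 to 71 mm above peg_root, running to +y to the post at y = 100 mm and on to a similar peg without flap at y = 200 mm that carries a fixed scoop. Nothing stands on the -y side. Two cheeks 36 to 44 mm above peg_root hold the flap's pin and reach 38 mm out.
- steady_bar (a point): Middle of a fixed 8 mm round bar, 24 mm long in x, reaching over from the post: at (-6, 22, -75) mm from peg_root, same axes. The handle of the hung dipper, on the side away from the cup, leans on it when that side faces +y; it then passes this bar 4 mm clear while the eye slides along the peg's axis.
- keeper (a joint): Angle of the gravity flap, rad: 0 hanging shut, up to 1.4 as it swings inwards (to the plate) and up; it cannot swing outwards. 30 g, 14 mm wide, 3 mm thick; pin along y at x = -34, z = 40 mm from peg_root; its edge hangs 31.5 mm below the pin, about 1 mm over the peg. An eye pushed along the peg lifts it; it falls behind when the eye's centre is within 9 mm of the plate.
- beaker: Glass beaker, 66 mm wide, 85 mm high; a bystander, leave alone. Origin: centre of its underside, z up.
- bottle: Glass bottle with an orange cap, 60 mm wide, 130 mm high; a bystander, leave alone. Origin: centre of its underside, z up.
- jar: Small amber jar with a white cap, 48 mm wide, 60 mm high; a bystander, leave alone. Origin: centre of its underside, z up.
- stopper: Reddish rubber stopper, 40 mm wide, 32 mm high; a bystander, leave alone. Origin: centre of its underside, z up.
- dish: Flat clear plastic dish, 90 mm wide, 16 mm high; a bystander, leave alone. Origin: centre of its underside, z up.
- vial: Small glass vial with a blue cap, 24 mm wide, 50 mm high; a bystander, leave alone. Origin: centre of its underside, z up.
Things that resemble listed ones, but are neither listed nor needed, are in the scene too. What is shaped like the filter but red or yellow is not meant.

How it is judged:
On the way, in this order (a step that is already met when the one before it is completed fails the run):
1. the filter cone is fully home in the cup of the standing dipper (z of filter in the frame of dipper between 0.006 and 0.0125 m and x of filter in the frame of dipper between -0.004 and 0.004 m and y of filter in the frame of dipper between -0.004 and 0.004 m and angle between the z axis of filter and the z axis of dipper, either way round below 0.08 rad and angle between dipper's own z axis and vertical below 0.1 rad and height (world z) of dipper below 0.01 m), for 0.2 s.
2. the eye is on the latching peg and lifts the flap (value of joint keeper above 0.35 rad and y of dipper_eye in the frame of peg_root between -0.009 and 0.009 m and x of dipper_eye in the frame of peg_root between -0.05 and 0.002 m and z of dipper_eye in the frame of peg_root between -0.012 and 0.012 m), for 0.04 s.
At the end, for the whole second after the job is handed in: Dipper hangs still (<30 mm/s) on the latching peg: eye centre within 6 mm of peg_root in y, 0-27 mm out along the peg, z -8.5 to +1.5 mm; flap down behind it (<0.12 rad); dipper leans <20 deg; filter home in the cup (height -4/+2.5 mm, 4 mm sideways, 4.5 deg) (y of dipper_eye in the frame of peg_root between -0.006 and 0.006 m and x of dipper_eye in the frame of peg_root between -0.027 and 0 m and z of dipper_eye in the frame of peg_root between -0.0085 and 0.0015 m and z of filter in the frame of dipper between 0.006 and 0.0125 m and x of filter in the frame of dipper between -0.004 and 0.004 m and y of filter in the frame of dipper between -0.004 and 0.004 m and angle between the z axis of filter and the z axis of dipper, either way round below 0.08 rad and value of joint keeper below 0.12 rad and angle between dipper's own z axis and vertical below 0.35 rad and linear speed of each of dipper, filter below 0.03 m/s); the robot touches nothing.
It fails at once if a bystander on the bench is pushed more than 30 mm or tipped over (distance of any of beaker, bottle, jar, stopper, dish, vial from where it was at the start of the episode above 0.03 m or angle between any of beaker, bottle, jar, stopper, dish, vial's own z axis and vertical above 0.6 rad).
It also fails if it takes over 58 s, if anything falls off the work surface, if the arm or the gripper's body presses on something with over 40 N, if the wrist force passes 120 N, or if a joint passes its speed limit or range.

## Working session

There is one attempt and no reset: what is moved stays moved. The work goes in short steps, Python scripts to look and compute and a tool call to move; the robot and the scene stay as the last step left them, time stands still between calls to the robot, and variables do not carry over. Pictures are saved under pics/ and viewed, at most 10 in all, crops included, and the job is handed in when it is done.

Besides the shell and the picture viewer there is one more tool, called after ">>>" as name(argument=value, ...), one argument or row to a line, values as JSON. jog_arm: Moves the arm, as the interface text tells. Its arguments: {"type":"object","properties":{"moves":{"type":"array","items":{"type":"array","items":{"type":"number"}}}},"required":["moves"]}

```bash
mkdir -p pics; ls
python3 - <<'E'
from rig import arm
import cv2,numpy as np
s=arm.read_state();print(s['time_s'],s['eef_pos'],s['tcp_rot'],arm.grip_point_offset)
for n in("scene","top","wrist"):
    p=arm.camera_params(n);f=arm.grab_frame(n)
    cv2.imwrite(f"pics/{n}0.png",f[:,:,::-1]);print(n,np.round(p['mtx'],1).tolist(),p['k1'],np.round(p['world_to_cam'],3).tolist())
E
```

```text
pics
0.0 [ 0.13638604 -0.53224824  0.2043015 ] [-1.10879572e-03  9.92149716e-01  1.25050826e-01 -5.23621278e-05] -0.0188
scene [[464.7, 0.0, 321.1], [0.0, 464.7, 200.3], [0.0, 0.0, 1.0]] -0.11221419134083961 [[0.612, 0.791, -0.004, -0.334], [-0.551, 0.43, 0.715, 0.162], [0.567, -0.435, 0.699, -1.661], [0.0, 0.0, 0.0, 1.0]]
top [[395.7, 0.0, 317.8], [0.0, 395.7, 202.3], [0.0, 0.0, 1.0]] -0.03728084307102044 [[0.018, -1.0, 0.004, 0.015], [0.996, 0.018, 0.09, -0.571], [-0.09, 0.002, 0.996, -1.181], [0.0, 0.0, 0.0, 1.0]]
wrist [[298.2, 0.0, 317.5], [0.0, 298.2, 198.5], [0.0, 0.0, 1.0]] 0.014029405998718388 [[0.248, -0.969, -0.002, -0.549], [0.936, 0.24, -0.259, 0.027], [0.251, 0.062, 0.966, -0.392], [0.0, 0.0, 0.0, 1.0]]
```

View pics/scene0.png

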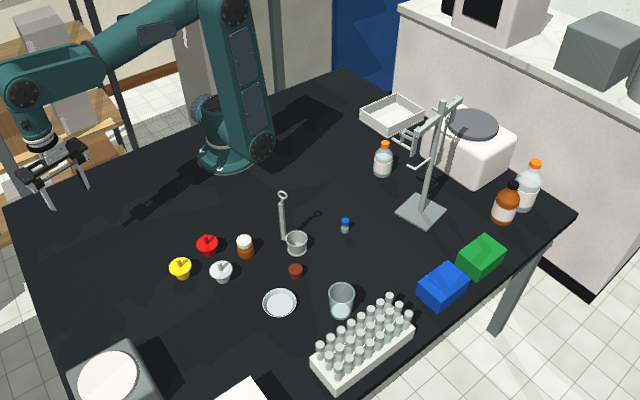

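View pics/top0.png

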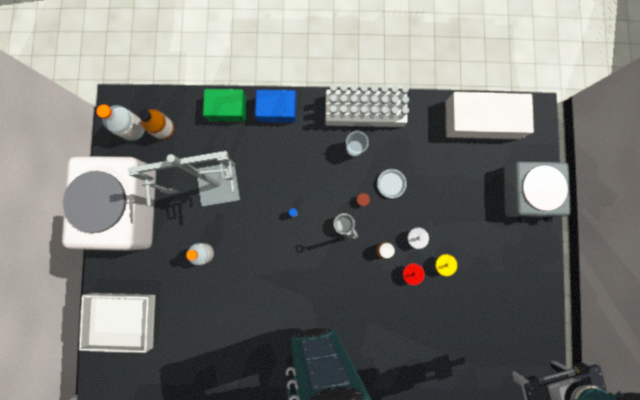

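The scene picture shows the dipper (cup 297,242; eye 282,196), the silver filter (221,270), and the stand (peg around 400-430,130-170). The top picture shows the cup at (344,223), the filter at (418,238), and the stand at about (130-235,150-200).

```bash
cat > h.py <<'E'
import numpy as np,cv2
from rig import arm
from scipy.spatial.transform import Rotation as R
def ray(p,uv):
    d=cv2.undistortPoints(np.array([[uv]],float),p['mtx'],np.array([p['k1'],0,0,0.]))[0,0] if 0 else None
    K=p['mtx'];x=np.array([(uv[0]-K[0][2])/K[0][0],(uv[1]-K[1][2])/K[1][1]]);y=x.copy()
    for _ in range(20): y=x/(1+p['k1']*(y@y))
    M=np.array(p['world_to_cam']);d=M[:3,:3].T@np.array([y[0],-y[1],-1]);o=-M[:3,:3].T@M[:3,3]
    return o,d/np.linalg.norm(d)
def plane(p,uv,z):
    o,d=ray(p,uv);return o+d*(z-o[2])/d[2]
def two(p1,a,p2,b):
    o1,d1=ray(p1,a);o2,d2=ray(p2,b)
    t=np.linalg.lstsq(np.stack([d1,-d2],1),o2-o1,rcond=None)[0]
    A=o1+d1*t[0];B=o2+d2*t[1];return (A+B)/2,np.linalg.norm(A-B)
def proj(p,X):
    M=np.array(p['world_to_cam']);c=M[:3,:3]@np.array(X)+M[:3,3];x=np.array([c[0],-c[1]])/-c[2]
    x=x*(1+p['k1']*(x@x));return x*[p['mtx'][0][0],p['mtx'][1][1]]+[p['mtx'][0][2],p['mtx'][1][2]]
E
sed -i '/undistortPoints/d' h.py
python3 - <<'E'
from h import *
S=cv2.imread('pics/scene0.png');T=cv2.imread('pics/top0.png')
z=lambda I,x,y,w,h,W,H:cv2.resize(I[y:y+h,x:x+w],(W,H),interpolation=cv2.INTER_CUBIC)
a=z(S,375,85,100,75,400,300);b=z(T,120,140,120,90,400,300);c=z(S,200,180,120,90,400,300);d=z(T,320,200,120,90,400,300)
cv2.imwrite('pics/c1.png',np.vstack([np.hstack([a,b]),np.hstack([c,d])]))
pt,ps=arm.camera_params('top'),arm.camera_params('scene')
print('filter flange top',plane(pt,(418,238),.04),plane(ps,(221,267),.04))
print('cup rim',plane(pt,(344,222),.048),plane(ps,(297,237),.048))
E
```

```text
filter flange top [ 0.4673702  -0.27758607  0.04      ] [ 0.45902626 -0.27573527  0.04      ]
cup rim [ 0.51121997 -0.05423176  0.048     ] [ 0.5036524  -0.05300851  0.048     ]
```

View pics/c1.png

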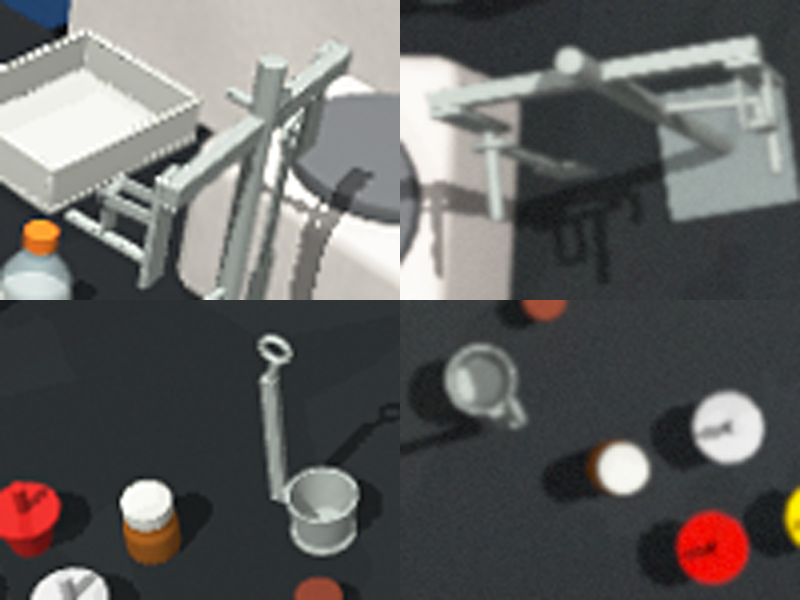

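>>> jog_arm(
  moves=[
    [100,0.108,-0.084,-0.015,0,0,0],
    [100,0.108,-0.084,-0.015,0,0,0],
    [100,0.108,-0.084,-0.015,0,0,0],
    [100,0.108,-0.084,-0.015,0,0,0],
    [100,0.108,-0.084,-0.015,0,0,0],
    [100,0.108,-0.084,-0.015,0,0,0],
    [100,0.108,-0.084,-0.015,0,0,0],
    [100,0.108,-0.084,-0.015,0,0,0],
    [100,0.108,-0.084,-0.015,0,0,0],
    [100,0.108,-0.084,-0.015,0,0,0],
  ],
)

```text
time_s: 0.98
eef_pos: [0.3885, -0.2063, 0.2506]
tcp_rot: [0.0, 0.992, 0.125, 0.0]
wrist_force: [-0.5, -1.0, -0.4]
grip_width: 0.0571
gripper_force: 0.0
```

>>> jog_arm(
  moves=[
    [100,0,0,0,0,0,0.059],
    [100,0,0,0,0,0,0.059],
    [100,0,0,0,0,0,0],
  ],
)

```text
time_s: 1.23
eef_pos: [0.3882, -0.2072, 0.2502]
tcp_rot: [-0.0, 1.0, 0.002, -0.0]
wrist_force: [-0.1, 0.2, 1.1]
grip_width: 0.0567
gripper_force: 0.0
```

```bash
cat >> h.py <<'E'
import json
def st():
    s=arm.read_state();q=np.array(s['tcp_rot']);Rm=R.from_quat(np.r_[q[1:],q[0]]).as_matrix()
    json.dump([list(map(float,s['qpos'])),list(map(float,s['eef_pos'])),Rm.tolist()],open('log.jsonl','a'));open('log.jsonl','a').write('\n')
    print('t',s['time_s'],'tcp',np.round(s['eef_pos'],4),'q',np.round(s['qpos'],3),'F',np.round(s['wrist_force'],1),'w',round(s['grip_width'],4),'gf',s['gripper_force']);print(np.round(Rm,3).tolist())
    return s,Rm
E
python3 - <<'E'
from h import *
st()
p=arm.camera_params('wrist');f=arm.grab_frame('wrist');cv2.imwrite('pics/w1.png',f[:,:,::-1]);np.save('w1.npy',p['world_to_cam'])
for n,X in dict(filt=(.467,-.277,.04),cup=(.511,-.054,.048)).items(): print(n,proj(p,X))
E
```

```text
t 1.2333 tcp [ 0.3882 -0.2072  0.2502] q [-0.619 -0.164  1.525 -0.     1.78   0.947] F [-0.1  0.2  1.1] w 0.0567 gf 0.0
[[1.0, 0.004, -0.0], [0.004, -1.0, 0.0], [-0.0, -0.0, -1.0]]
filt [373.69949791 115.75137535]
cup [189.55032803  76.21718915]
```

View pics/w1.png

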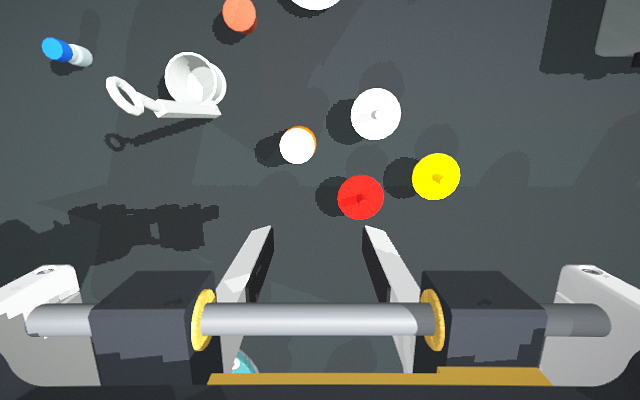

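The wrist view shows the filter flange centre near (376,114), the cup rim near (190,80) and the ring eye near (124,96). Next I'll compute positions from these.

Run:
```python
from h import *
W=cv2.imread('pics/w1.png').astype(int);T=cv2.imread('pics/top0.png').astype(int);S=cv2.imread('pics/scene0.png').astype(int)
pw,pt,ps=[arm.camera_params(n) for n in('wrist','top','scene')]
def ell(I,x0,y0,x1,y1,th):
    m=((I[y0:y1,x0:x1].min(2)>th)*255).astype('uint8');c=max(cv2.findContours(m,cv2.RETR_EXTERNAL,cv2.CHAIN_APPROX_NONE)[0],key=cv2.contourArea)
    e=cv2.fitEllipse(c);return (e[0][0]+x0,e[0][1]+y0),np.round(e[1],1)
for nm,p,I,b in(('w',pw,W,(340,80,412,148)),('t',pt,T,(400,222,436,254))):
    for th in(130,170): c,ax=ell(I,*b,th);print('filter',nm,np.round(c,1),ax,plane(p,c,.041)[:2])
# cup rim: wrist points of rim ellipse by eye
print('cup w',plane(pw,(190,79),.048),'cup t',plane(pt,(344,222),.048),'s',plane(ps,(297,239),.048))
e=dict(w=(pw,(124.5,96)),t=(pt,(354.5,234.5)),s=(ps,(282.3,194.7)))
for k,(p,uv) in e.items(): print('eye',k,plane(p,uv,.205))
print(two(*e['w'],*e['s']),two(*e['t'],*e['s']))
# peg
tip=dict(t=(232.5,191),s=(392.5,138.75));root=dict(t=(231,168.5),s=(411.5,149.5))
for n,q,z in(('tip',tip,.306),('root',root,.30)):
    print(n,plane(pt,q['t'],z),plane(ps,q['s'],z),two(pt,q['t'],ps,q['s']))
z=lambda I,x,y,w,h,W,H:cv2.resize(I[y:y+h,x:x+w].astype('uint8'),(W,H),interpolation=cv2.INTER_CUBIC)
cv2.imwrite('pics/c2.png',np.vstack([np.hstack([z(S,385,105,50,50,400,400),z(T,190,150,50,50,400,400)]),z(W,90,40,160,40,800,200)]))
```

```text
filter w [375.4 113.6] [49.  52.2] [ 0.46944117 -0.27905994]
filter w [375.4 113.7] [48.7 52. ] [ 0.46934813 -0.27902389]
filter t [418.1 237.9] [20.3 20.7] [ 0.46781616 -0.27776449]
filter t [418.6 237.7] [18.5 19.9] [ 0.46836593 -0.27922895]
cup w [ 0.50709028 -0.05433796  0.048     ] cup t [ 0.51121997 -0.05423176  0.048     ] s [ 0.50975061 -0.05737729  0.048     ]
eye w [ 0.47729605 -0.06955912  0.205     ]
eye t [ 0.47289069 -0.07084634  0.205     ]
eye s [ 0.47610773 -0.07271683  0.205     ]
(array([ 0.47721138, -0.07230422,  0.20698554]), np.float64(0.0026236261044269766)) (array([ 0.47301202, -0.07104058,  0.20168596]), np.float64(0.0003003154790442829))
tip [0.56843303 0.22611612 0.306     ] [0.5693181  0.22237645 0.306     ] (array([0.56793745, 0.22560407, 0.30396991]), np.float64(0.0023294254922155947))
root [0.62285179 0.23302616 0.3       ] [0.62747462 0.23533504 0.3       ] (array([0.62472769, 0.23536478, 0.29770346]), np.float64(0.0045271157506703965))
```

View pics/c2.png

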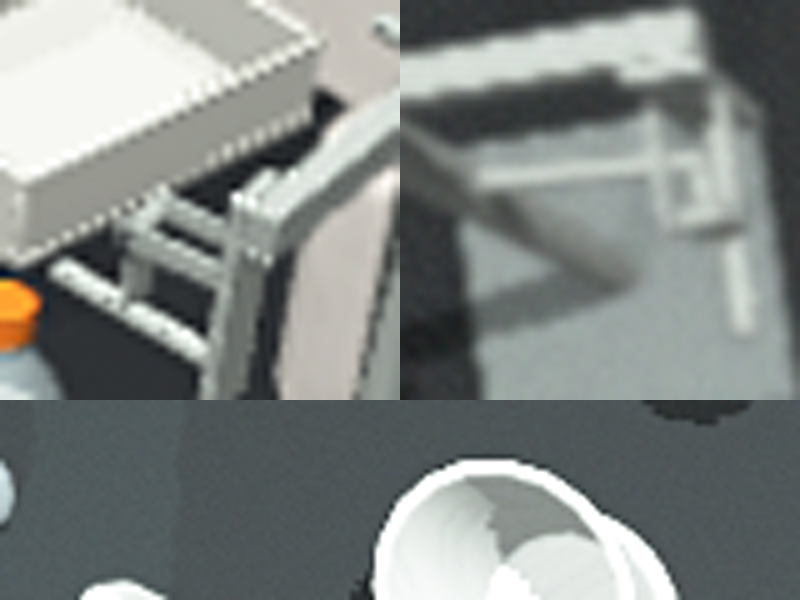

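Filter at about (0.469, -0.2785) and cup at (0.509, -0.055), with the handle towards azimuth -153°. I'll tilt the gripper so it leans away from the robot, and hover over the filter.

>>> jog_arm(
  moves=[
    [100,0.058,0.0594,0.092,0,0,0],
    [100,0.058,0.0594,0.092,0,0,0],
    [100,0.058,0.0594,0.092,0,0,0],
    [100,0.058,0.0594,0.092,0,0,0],
    [100,0,0,0,0,-0.058,0],
    [100,0,0,0,0,-0.058,0],
    [100,0,0,0,0,-0.058,0],
    [100,0,0,0,0,-0.058,0],
    [100,0,0,0,0,-0.058,0],
    [100,0,0,0,0,0,0],
  ],
)

```text
time_s: 2.12
eef_pos: [0.4583, -0.2787, 0.1313]
tcp_rot: [-0.003, 0.952, 0.005, -0.306]
wrist_force: [-0.1, 0.3, -2.2]
grip_width: 0.0573
gripper_force: 0.0
```

```bash
cat >> h.py <<'E'
def go(target):
    s,Rm=st();d=Rm.T@(np.array(target)-s['eef_pos']);print('tool delta norm',np.round(d/.3,4),'dist',np.linalg.norm(d))
E
python3 - <<'E'
from h import *
go((.4582,-.2785,.0486))
E
```

```text
t 2.1167 tcp [ 0.4583 -0.2787  0.1313] q [-0.478  0.519  1.103 -0.306  2.067  1.011] F [-0.1  0.3 -2.2] w 0.0573 gf 0.0
[[0.813, 0.008, -0.582], [0.012, -1.0, 0.003], [-0.582, -0.009, -0.813]]
tool delta norm [0.1603 0.002  0.2242] dist 0.08268898529277093
```

>>> jog_arm(
  moves=[
    [100,0.05,0.0006,0.07,0,0,0],
    [100,0.05,0.0006,0.07,0,0,0],
    [100,0.04,0.0006,0.056,0,0,0],
    [100,0.02,0,0.028,0,0,0],
    [100,0,0,0,0,0,0],
    [255,0,0,0,0,0,0],
    [255,0,0,0,0,0,0],
    [255,0,0,0,0,0,0],
    [255,0,0,0,0,0,0],
    [255,0,0,0,0,0,0],
  ],
)

```text
time_s: 2.95
eef_pos: [0.4593, -0.2801, 0.0587]
tcp_rot: [0.001, 0.955, 0.002, -0.298]
wrist_force: [-0.3, -0.2, 0.6]
grip_width: 0.027
gripper_force: 0.0
```

>>> jog_arm(
  moves=[
    [255,0,0,0,0,0,0],
    [255,0,0,0,0,0,0],
  ],
)

```text
time_s: 3.12
eef_pos: [0.4589, -0.2799, 0.0578]
tcp_rot: [0.001, 0.954, 0.002, -0.299]
wrist_force: [-0.4, 0.0, 0.3]
grip_width: 0.0138
gripper_force: 0.0
```

Run:
```python
from h import *
st()
```

```text
t 3.1167 tcp [ 0.4589 -0.2799  0.0578] q [-0.48   0.561  1.186 -0.288  1.931  1.06 ] F [-0.4  0.   0.3] w 0.0138 gf 0.0
[[0.821, 0.004, -0.57], [0.003, -1.0, -0.002], [-0.57, 0.0, -0.821]]
```

>>> jog_arm(
  moves=[
    [180,0,0,0,0,0,0],
    [180,0.0085,-0.0024,0.0123,0,0,0],
    [180,0.0085,-0.0024,0.0123,0,0,0],
    [180,0,0,0,0,0,0],
    [180,0,0,0,0,0,0],
    [255,0,0,0,0,0,0],
    [255,0,0,0,0,0,0],
    [255,0,0,0,0,0,0],
    [255,0,0,0,0,0,0],
    [255,0,0,0,0,0,0],
  ],
)

```text
time_s: 3.95
eef_pos: [0.4588, -0.2785, 0.0486]
tcp_rot: [0.001, 0.954, 0.002, -0.299]
wrist_force: [-0.2, 1.4, -0.4]
grip_width: 0.0115
gripper_force: 30.0
```

Run:
```python
from h import *
st()
```

```text
t 3.95 tcp [ 0.4588 -0.2785  0.0486] q [-0.478  0.568  1.196 -0.285  1.916  1.066] F [-0.2  1.4 -0.4] w 0.0115 gf 29.9970281124115
[[0.821, 0.004, -0.57], [0.003, -1.0, -0.002], [-0.57, 0.0, -0.821]]
```

>>> jog_arm(
  moves=[
    [255,-0.0633,0,-0.0912,0,0,0],
    [255,-0.0633,0,-0.0912,0,0,0],
    [255,-0.0633,0,-0.0912,0,0,0],
    [255,0.0415,-0.124,-0.0288,0,0,0],
    [255,0.0415,-0.124,-0.0288,0,0,0],
    [255,0.0415,-0.124,-0.0288,0,0,0],
    [255,0.0415,-0.124,-0.0288,0,0,0],
    [255,0.0415,-0.124,-0.0288,0,0,0],
    [255,0.0415,-0.124,-0.0288,0,0,0],
    [255,0,0,0,0,0,0],
  ],
)

```text
time_s: 4.78
eef_pos: [0.5505, -0.0482, 0.1476]
tcp_rot: [0.0, 0.954, 0.006, -0.299]
wrist_force: [-0.2, 0.4, -0.7]
grip_width: 0.0111
gripper_force: 30.0
```

>>> jog_arm(
  moves=[
    [255,0,0,0,0,0,0],
    [255,0,0,0,0,0,0],
  ],
)

```text
time_s: 4.95
eef_pos: [0.5488, -0.0552, 0.1481]
tcp_rot: [0.001, 0.954, 0.002, -0.299]
wrist_force: [-0.2, -0.3, 0.2]
grip_width: 0.0113
gripper_force: 30.0
```

Run:
```python
from h import *
st()
I=[]
for n in('wrist','top','scene'):
    f=arm.grab_frame(n)[:,:,::-1];cv2.imwrite(f'pics/{n}2.png',f);I.append(f);np.save(n+'2.npy',arm.camera_params(n)['world_to_cam'])
z=lambda I,x,y,w,h:cv2.resize(I[y:y+h,x:x+w],(400,300),interpolation=cv2.INTER_CUBIC)
cv2.imwrite('pics/c3.png',np.vstack([np.hstack([cv2.resize(I[0],(400,300)),z(I[1],310,180,80,60)]),np.hstack([z(I[2],260,180,80,60),z(I[0],250,100,140,105)])]))
```

```text
t 4.95 tcp [ 0.5488 -0.0552  0.1481] q [-0.148  0.583  0.969 -0.107  2.189  1.384] F [-0.2 -0.3  0.2] w 0.0113 gf 29.99684751033783
[[0.821, 0.004, -0.571], [0.003, -1.0, -0.003], [-0.571, 0.001, -0.821]]
```

View pics/c3.png

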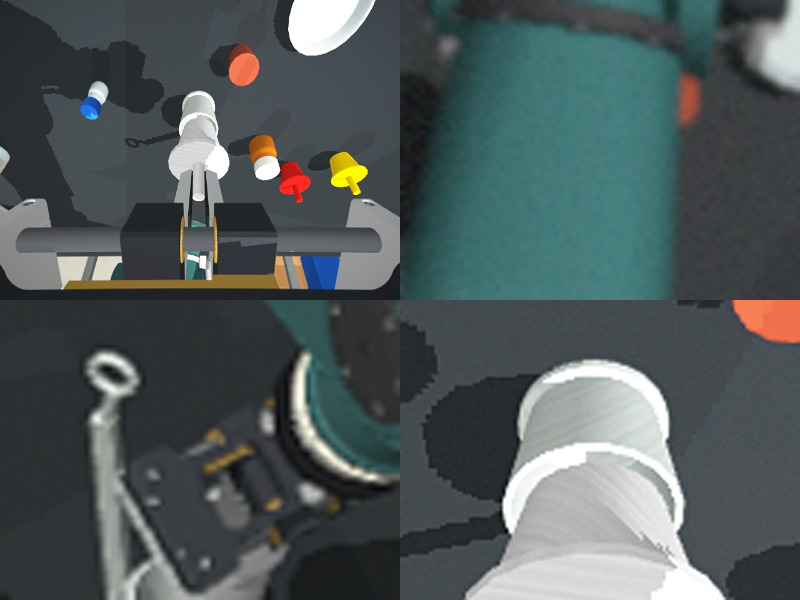

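The wrist view shows the cup rim centred at u≈317.7 with its far edge at v≈151, and the filter stays upright in the grip with its flange centred at u≈319. I'll compute the offset.

Run:
```python
from h import *
p=arm.camera_params('wrist')
print(plane(p,(317.7,150.8),.048)-[.031,0,0]); print(plane(p,(286,171.8),.048),plane(p,(367.6-18,171.8),.048))
# foot far edge of cup, z=0..5
print('foot',plane(p,(317.7,100+(362-300)/2.857),.0))
# rays at filter flange height
for u,v in((250+70/2.857,205),(250+325/2.857,205)): print('fl',plane(p,(u,v),.141))
G=cv2.cvtColor(cv2.imread('pics/wrist2.png'),cv2.COLOR_BGR2GRAY).astype(int)
for v in(160,165,170,175,215,225,235,245): 
    r=np.where(G[v,255:385]>140)[0]+255; print(v,r.min(),r.max(),(r.min()+r.max())/2)
print(G[135:160,318])
```

```text
[ 0.50509987 -0.05601279  0.048     ]
[ 0.50971192 -0.02550893  0.048     ] [ 0.50974265 -0.08679891  0.048     ]
foot [ 0.53291808 -0.05606672  0.        ]
fl [ 0.5739825  -0.03003405  0.141     ]
fl [ 0.57400082 -0.08339717  0.141     ]
160 289 346 317.5
165 287 347 317.0
170 286 349 317.5
175 286 348 317.0
215 269 366 317.5
225 271 364 317.5
235 280 356 318.0
245 286 350 318.0
[185 187 184 184 181 185 182 182 186 192 185 189 188 191 192 255 255 255
 198 199 196 198 193 188 184]
```

>>> jog_arm(
  moves=[
    [255,0.0333,0,0.0479,0,0,0],
    [255,0.0333,0,0.0479,0,0,0],
    [255,-0.0465,0,0.0324,0,0,0],
    [255,-0.0465,0,0.0324,0,0,0],
    [255,-0.0465,0,0.0324,0,0,0],
    [255,0,0,0,0,0,0],
    [255,0,0,0,0,0,0],
    [255,0,0,0,0,0,0],
  ],
)

```text
time_s: 5.77
eef_pos: [0.4985, -0.0559, 0.1136]
tcp_rot: [0.001, 0.954, 0.001, -0.298]
wrist_force: [-1.0, -0.2, -1.0]
grip_width: 0.011
gripper_force: 30.0
```

Run:
```python
from h import *
go((.4978,-.0555,.0590))
p=arm.camera_params('wrist');f=arm.grab_frame('wrist')[:,:,::-1];cv2.imwrite('pics/w3.png',f)
cv2.imwrite('pics/c4.png',cv2.resize(f[120:320,200:440],(720,600),interpolation=cv2.INTER_CUBIC))
```

```text
t 5.7667 tcp [ 0.4985 -0.0559  0.1136] q [-0.16   0.487  1.179 -0.106  2.073  1.386] F [-1.  -0.2 -1. ] w 0.011 gf 29.996700882911682
[[0.822, 0.002, -0.569], [0.002, -1.0, -0.002], [-0.569, 0.0, -0.822]]
tool delta norm [ 0.1019 -0.0014  0.151 ] dist 0.05464492425452698
```

View pics/c4.png

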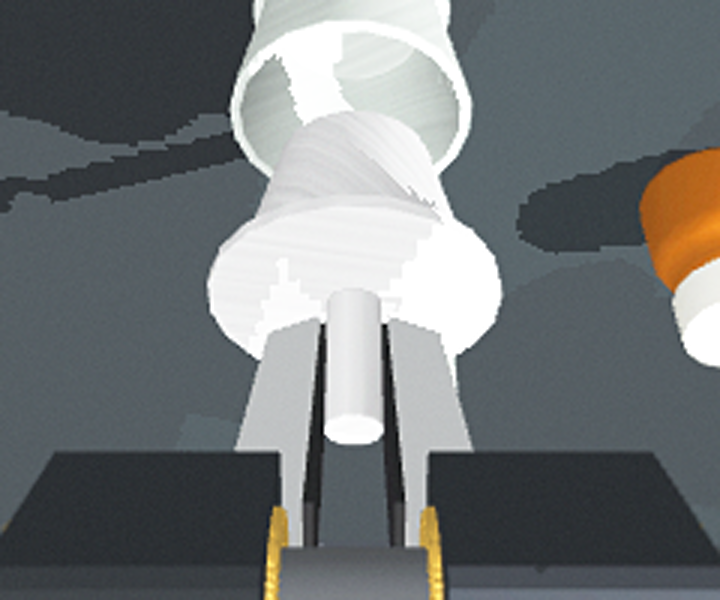

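The rim spans u 277–357 (far edge v≈127, widest v≈156). The flange is centred at u≈318, v≈214.

Run:
```python
from h import *
p=arm.camera_params('wrist')
print('rim',plane(p,(317,127),.048)-[.031,0,0],plane(p,(317,156),.048),[plane(p,(u,156),.048)[1] for u in(277,357)])
g=lambda x,y:(200+x/3,120+y/3)
print('flange far',plane(p,g(354,195),.106)-[.031,0,0],plane(p,g(208,282),.106),plane(p,g(500,282),.106))
print('stem top',plane(p,g(354,430),.136))
```

```text
rim [ 0.50675765 -0.05469457  0.048     ] [ 0.51132342 -0.05472347  0.048     ] [np.float64(-0.02446434423318699), np.float64(-0.08498822473019424)]
flange far [ 0.51061213 -0.05528421  0.106     ] [ 0.51509234 -0.02515443  0.106     ] [ 0.51520514 -0.08561462  0.106     ]
stem top [ 0.50780651 -0.05536366  0.136     ]
```

>>> jog_arm(
  moves=[
    [255,-0.0082,-0.002,0.0057,0,0,0],
    [255,0.0148,0,0.0214,0,0,0],
    [255,0.0148,0,0.0214,0,0,0],
    [255,0.0148,0,0.0214,0,0,0],
    [255,0.0148,0,0.0214,0,0,0],
    [255,0.0148,0,0.0214,0,0,0],
    [255,0.0148,0,0.0214,0,0,0],
    [255,0.0074,0,0.0107,0,0,0],
    [255,0,0,0,0,0,0],
    [255,0,0,0,0,0,0],
  ],
)

```text
time_s: 6.65
eef_pos: [0.4949, -0.0544, 0.0623]
tcp_rot: [0.001, 0.954, 0.002, -0.299]
wrist_force: [-0.3, 0.1, -1.0]
grip_width: 0.0112
gripper_force: 30.0
```

Run:
```python
from h import *
go((.4955,-.0553,.0575))
```

```text
t 6.65 tcp [ 0.4949 -0.0544  0.0623] q [-0.158  0.519  1.24  -0.101  1.982  1.397] F [-0.3  0.1 -1. ] w 0.0112 gf 29.99649614095688
[[0.821, 0.004, -0.571], [0.003, -1.0, -0.002], [-0.571, -0.0, -0.821]]
tool delta norm [0.0108 0.0029 0.012 ] dist 0.004925896155846915
```

>>> jog_arm(
  moves=[
    [255,0.0034,0,0.0049,0,0,0],
    [255,0.0034,0,0.0049,0,0,0],
    [255,0.0027,0,0.0039,0,0,0],
    [255,0,0,0,0,0,0],
    [255,0,0,0,0,0,0],
  ],
)

```text
time_s: 7.07
eef_pos: [0.4954, -0.0544, 0.0589]
tcp_rot: [0.001, 0.955, 0.002, -0.298]
wrist_force: [2.3, 1.5, 4.9]
grip_width: 0.0114
gripper_force: 30.0
```

>>> jog_arm(
  moves=[
    [190,0,0,0,0,0,0],
    [190,0,0,0,0,0,0],
    [190,0,0,0,0,0,0],
    [190,0,0,-0.05,0,0,0],
    [190,0,0,-0.1,0,0,0],
    [190,0,0,-0.1,0,0,0],
    [190,0,0,-0.1,0,0,0],
    [190,0,0,-0.05,0,0,0],
    [190,0,0,0,0,0,0],
    [190,0,0,0,0,0,0],
  ],
)

```text
time_s: 7.9
eef_pos: [0.5634, -0.0543, 0.1556]
tcp_rot: [0.001, 0.954, 0.002, -0.299]
wrist_force: [-0.1, 0.5, -0.2]
grip_width: 0.024
gripper_force: 0.0
```

Run:
```python
from h import *
s,_=st();print(s['torque'])
p=arm.camera_params('wrist');f=arm.grab_frame('wrist')[:,:,::-1];cv2.imwrite('pics/w4.png',f)
g=arm.grab_frame('scene')[:,:,::-1];cv2.imwrite('pics/s4.png',g);cv2.imwrite('pics/t4.png',arm.grab_frame('top')[:,:,::-1])
cv2.imwrite('pics/c5.png',np.hstack([cv2.resize(f[:250,190:440],(500,500),interpolation=cv2.INTER_CUBIC),cv2.resize(g[180:260,262:310],(300,500),interpolation=cv2.INTER_CUBIC)]))
```

```text
t 7.9 tcp [ 0.5634 -0.0543  0.1556] q [-0.144  0.615  0.906 -0.106  2.22   1.385] F [-0.1  0.5 -0.2] w 0.024 gf 0.0
[[0.821, 0.004, -0.57], [0.003, -1.0, -0.002], [-0.57, 0.0, -0.821]]
[-0.0337236  -0.22043413 -0.0420624 ]
```

View pics/c5.png

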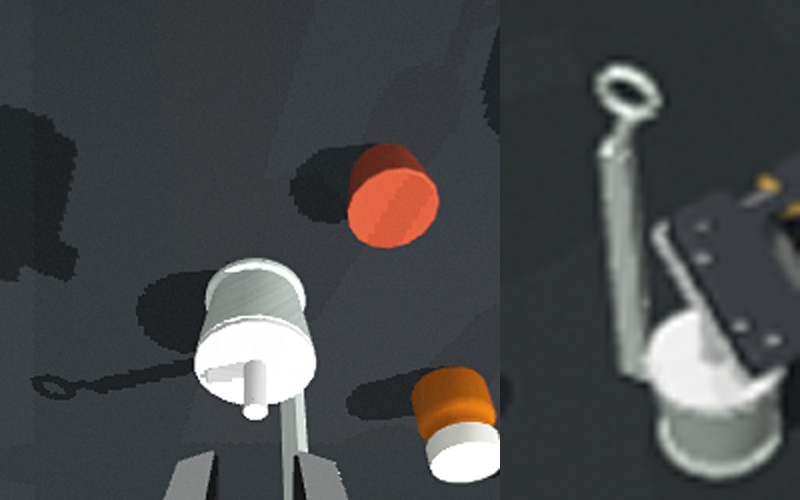

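The flange sits level on the cup rim and the dipper hasn't moved (scene eye still at 282.5,194.7). Next I'll get the handle azimuth from the wrist image rows showing the bar and from the eye.

Run:
```python
from h import *
p=arm.camera_params('wrist');W=cv2.imread('pics/w4.png').astype(int);G=W.min(2)
m=((G[100:215,260:370]>200)*255).astype('uint8')
r=[(v,np.where(G[v,330:350]>105)[0]+330) for v in range(202,226,4)]
for z,uv in((.051,(317.7,180)),): print('flange',plane(p,uv,z), plane(p,(317.7,159.5),.051)-[.031,0,0])
c=np.array([.508,-.0547])
for v,a in r:
    if len(a)==0: continue
    u=a.mean();o,d=ray(p,(u,v))
    for t in np.linspace(.05,.6,5000):
        X=o+d*t
        if X[0]<c[0] and abs(np.hypot(*(X[:2]-c))-.035)<.0002 and X[2]<.19:print(v,a.min(),a.max(),np.round(X,4),'az',np.degrees(np.arctan2(*(X[:2]-c)[::-1])));break
# kinematics fit
from scipy.optimize import least_squares
L=[json.loads(l) for l in open('log.jsonl')]
def fk(q,k):
    h,a1,L2,a3,L3,off,dw=k
    rz=lambda a:R.from_euler('z',a);ry=lambda a:R.from_euler('y',a)
    r1=rz(q[0]);r2=r1*ry(q[1]);r3=r2*ry(q[2]);r4=r3*rz(q[3]);r5=r4*ry(q[4]);r6=r5*rz(q[5])
    P=np.array([0,0,h])+r1.apply([a1,off,0])+r2.apply([0,0,L2])+r3.apply([a3,0,L3])+r5.apply([0,0,dw]);return P,r6
def res(k): return np.concatenate([fk(q,k)[0]-P for q,P,_ in L])
f=least_squares(res,[.2,0,.4,0,.4,.057,.25]);print(f.x,np.abs(f.fun).max())
q,P,Rm=L[-1];C=[ (fk(q,f.x)[1].inv()*R.from_matrix(Rm)).as_rotvec() for q,P,Rm in (L[1],L[2],L[-1])];print(C)
json.dump(f.x.tolist(),open('k.json','w'))
```

```text
flange [ 0.50814463 -0.05388422  0.051     ] [ 0.50497174 -0.05377948  0.051     ]
202 330 342 [ 0.4787 -0.0736  0.0555] az -147.09104046948636
206 331 342 [ 0.479  -0.0739  0.0612] az -146.4597782655308
210 331 342 [ 0.4788 -0.0737  0.0664] az -146.90620181114107
214 331 342 [ 0.4787 -0.0735  0.0716] az -147.2702136354488
218 331 343 [ 0.4789 -0.0738  0.0769] az -146.68241464375825
222 331 343 [ 0.4787 -0.0736  0.0818] az -147.09855018928764
[ 1.52600000e-01 -2.88858557e-09  4.49000000e-01  1.00700000e-01
  4.99800003e-01  5.65999999e-02  3.50635000e-01] 6.867935040122397e-10
[array([-3.69944320e-16,  3.45377705e-16,  1.57079633e+00]), array([2.46629547e-16, 1.15607600e-17, 1.57079633e+00]), array([-6.16573867e-17,  2.84442866e-16,  1.57079633e+00])]
```

```bash
cat > ik.py <<'E'
from h import *
from scipy.optimize import least_squares
k=json.load(open('k.json'));lo=np.array([-3.1,-.76,.27,-1.08,.17,-2.57]);hi=np.array([3.1,2.03,2.55,4.22,2.65,2.57])
def fk(q):
    h,a1,L2,a3,L3,off,dw=k
    rz=lambda a:R.from_euler('z',a);ry=lambda a:R.from_euler('y',a)
    r1=rz(q[0]);r2=r1*ry(q[1]);r3=r2*ry(q[2]);r4=r3*rz(q[3]);r5=r4*ry(q[4]);r6=r5*rz(q[5]+np.pi/2)
    return np.array([0,0,h])+r1.apply([a1,off,0])+r2.apply([0,0,L2])+r3.apply([a3,0,L3])+r5.apply([0,0,dw]),r6
def ik(P,Rm,q0):
    T=R.from_matrix(Rm);best=None
    for s in [q0]+[np.random.default_rng(i).uniform(lo,hi) for i in range(12)]:
        def res(q):
            p,r=fk(q);return np.r_[(p-P)*5,(T.inv()*r).as_rotvec()]
        f=least_squares(res,np.clip(s,lo+.01,hi-.01),bounds=(lo,hi))
        if best is None or f.cost<best.cost: best=f
        if f.cost<1e-9: return f.x,0
    return best.x,best.cost
def toolR(az,beta,s):  # az of dipper x, beta below horizontal
    a,b=np.radians([az,beta]);z=np.array([np.cos(b)*np.cos(a),np.cos(b)*np.sin(a),-np.sin(b)]);y=s*np.array([-np.sin(a),np.cos(a),0]);return np.stack([np.cross(y,z),y,z],1)
E
python3 - <<'E'
from ik import *
s=arm.read_state();q0=np.array(s['qpos'])
yaw=8.5;root=np.array([.633,.234,.30]);xp=np.array([np.cos(np.radians(yaw)),np.sin(np.radians(yaw)),0])
for beta in(35,45,55):
  for sg in(1,-1):
    Rp=toolR(-152.5,beta,sg);g=np.array([.4716,-.0734,.085]);a=ik(g+.0188*Rp[:,2],Rp,q0)
    print(beta,sg,'pick',np.round(a[0],2),a[1])
    for X in(-.10,-.009):
        Rh=toolR(90+yaw,beta,sg);eye=root+xp*X+[0,0,-X*.087]
        yp=np.array([-xp[1],xp[0],0]);gg=eye+.008*yp+[0,0,-.12];b=ik(gg+.0188*Rh[:,2],Rh,a[0]);print('  hang',X,np.round(b[0],2),b[1])
E
```

```text
35 1 pick [-0.01  0.63  1.24 -0.47  2.13  1.02] 0
  hang -0.1 [-0.21  0.25  1.61  0.96  1.68  2.57] 0.01394958091570566
  hang -0.009 [-0.17  0.42  1.42  1.    1.64  2.57] 0.023902210203125402
35 -1 pick [-0.01  0.63  1.24 -0.47  2.13 -2.13] 0
  hang -0.1 [-0.17  0.24  1.55  0.9   1.69 -0.37] 0
  hang -0.009 [-0.13  0.43  1.32  0.92  1.69 -0.31] 0
45 1 pick [-0.03  0.51  1.31 -0.39  2.    1.02] 0
  hang -0.1 [-0.18  0.19  1.61  0.85  1.63  2.57] 0.027750142624605085
  hang -0.009 [-0.14  0.36  1.42  0.88  1.59  2.57] 0.03913547706175126
45 -1 pick [-0.03  0.51  1.31 -0.39  2.   -2.12] 0
  hang -0.1 [-0.11  0.19  1.52  0.76  1.65 -0.28] 0
  hang -0.009 [-0.07  0.39  1.29  0.76  1.65 -0.23] 0
55 1 pick [-0.07  0.4   1.4  -0.32  1.87  1.01] 0
  hang -0.1 [-0.14  0.14  1.6   0.75  1.58  2.57] 0.047488268144129174
  hang -0.009 [-0.1   0.31  1.42  0.77  1.54  2.57] 0.05963836215466618
55 -1 pick [-0.07  0.4   1.4  -0.32  1.87 -2.13] 0
  hang -0.1 [-0.03  0.15  1.49  0.6   1.62 -0.19] 0
  hang -0.009 [-0.01  0.35  1.26  0.6   1.63 -0.15] 0
```

>>> jog_arm(
  moves=[
    [150,0,0,-0.09,0,0,0],
    [150,0,0,-0.09,0,0,0],
    [150,0,0,0,0,0,-0.0595],
    [150,0,0,0,0,0,-0.0595],
    [150,0,0,0,0,0,-0.0595],
    [150,0,0,0,0,0,-0.0595],
    [150,0,0,0,0,0,-0.0595],
    [150,0,0,0,0,0,-0.0595],
    [150,0,0,0,0,0,-0.0595],
    [150,0,0,0,0,0,-0.0595],
  ],
)

```text
time_s: 8.88
eef_pos: [0.5931, -0.0541, 0.199]
tcp_rot: [-0.144, 0.835, 0.46, -0.264]
wrist_force: [-0.7, -0.4, 0.5]
grip_width: 0.0383
gripper_force: 0.0
```

>>> jog_arm(
  moves=[
    [150,0,0,0,0,0,-0.0595],
    [150,0,0,0,0,0,-0.0595],
    [150,0,0,0,0,0,-0.0595],
    [150,0,0,0,0,0,-0.0595],
    [150,0,0,0,0,0,-0.0595],
    [150,0,0,0,0,0,-0.0595],
    [150,0,0,0,0,0,-0.0595],
    [150,0,0,0,0,0,-0.0595],
    [150,0,0,0,0,0,-0.0595],
    [150,0,0,0,0,0,-0.0595],
  ],
)

```text
time_s: 9.72
eef_pos: [0.5931, -0.0541, 0.199]
tcp_rot: [-0.271, 0.41, 0.861, -0.13]
wrist_force: [-0.2, -0.5, 0.6]
grip_width: 0.0388
gripper_force: 0.0
```

>>> jog_arm(
  moves=[
    [150,0,0,0,0,0,-0.0595],
    [150,0,0,0,0,0,-0.0595],
    [150,0,0,0,0,0,-0.0595],
    [150,0,0,0,0,0,-0.0595],
    [150,0,0,0,0,0,-0.0595],
    [150,0,0,0,0,0,-0.0595],
    [150,0,0,0,0,0,-0.0595],
    [150,0,0,0,0,0,0],
    [150,0,0,0,0,0,0],
    [150,0,0,0,0,0,0],
  ],
)

```text
time_s: 10.55
eef_pos: [0.5936, -0.0541, 0.1998]
tcp_rot: [-0.3, 0.012, 0.954, -0.005]
wrist_force: [-0.2, 0.3, -0.1]
grip_width: 0.0389
gripper_force: 0.0
```

```bash
cat >> ik.py <<'E'
def rel(P,Rm):
    s,Rc=st();rv=R.from_matrix(Rc.T@Rm).as_rotvec();print('rot norm',np.round(np.degrees(rv)/120,4),'deg',np.degrees(np.linalg.norm(rv)))
    d=np.array(P)-s['eef_pos'];print('shift norm in current axes',np.round(Rc.T@d/.3,4),'in target axes',np.round(Rm.T@d/.3,4),'dist',np.linalg.norm(d))
E
python3 - <<'E'
from ik import *
Rp=toolR(-152.5,45,-1);g=np.array([.4716,-.0734,.085])
print(g+.0188*Rp[:,2],Rp.round(3).tolist())
rel(g-.08*Rp[:,2]+.0188*Rp[:,2],Rp)
print(ik(g-.08*Rp[:,2]+.0188*Rp[:,2],Rp,np.array(arm.read_state()['qpos'])))
E
```

```text
[ 0.45980843 -0.0795383   0.07170639] [[-0.627, -0.462, -0.627], [-0.327, 0.887, -0.327], [0.707, -0.0, -0.707]]
t 10.55 tcp [ 0.5936 -0.0541  0.1998] q [-0.138  0.686  0.711 -0.113  2.346 -1.738] F [-0.2  0.3 -0.1] w 0.0389 gf 0.0
[[-0.82, 0.02, -0.572], [0.026, 1.0, -0.002], [0.572, -0.016, -0.82]]
rot norm [ 0.1476  0.0806 -0.1882] deg 30.282585669115342
shift norm in current axes [0.0922 0.0006 0.3549] in target axes [0.0055 0.1307 0.3426] dist 0.11001241549586295
(array([ 0.00611764,  0.57455746,  1.10281384, -0.39680207,  2.1536514 ,
       -2.14533948]), 0)
```

>>> jog_arm(
  moves=[
    [150,0,0,0,0.0295,0.0161,-0.0376],
    [150,0,0,0,0.0295,0.0161,-0.0376],
    [150,0,0,0,0.0295,0.0161,-0.0376],
    [150,0,0,0,0.0295,0.0161,-0.0376],
    [150,0,0,0,0.0295,0.0161,-0.0376],
    [150,0.0018,0.0436,0.1142,0,0,0],
    [150,0.0018,0.0436,0.1142,0,0,0],
    [150,0.0018,0.0436,0.1142,0,0,0],
    [150,0,0,0,0,0,0],
    [150,0,0,0,0,0,0],
  ],
)

```text
time_s: 11.38
eef_pos: [0.5067, -0.0533, 0.1261]
tcp_rot: [-0.375, -0.221, 0.896, -0.09]
wrist_force: [0.7, 0.2, -0.3]
grip_width: 0.0385
gripper_force: 0.0
```

Run:
```python
from ik import *
Rp=toolR(-152.5,45,-1);g=np.array([.4716,-.0734,.085])
rel(g+.0188*Rp[:,2],Rp)
p=arm.camera_params('wrist');f=arm.grab_frame('wrist')[:,:,::-1];cv2.imwrite('pics/w5.png',f)
cv2.imwrite('pics/c6.png',f)
M=lambda x,y,z:np.array([.508,-.0545,0])+R.from_euler('z',-152.5,degrees=True).apply([x,y,z])
for n,X in dict(stem=(0,0,.081),eye=(.033,0,.205),bartop=(.035,0,.171),pinch=(.035,0,.085)).items(): print(n,proj(p,M(*X)).round(1))
```

```text
t 11.3833 tcp [ 0.5067 -0.0533  0.1261] q [ 0.007  0.574  1.112 -0.397  2.153 -2.146] F [ 0.7  0.2 -0.3] w 0.0385 gf 0.0
[[-0.621, -0.463, -0.632], [-0.328, 0.886, -0.327], [0.712, 0.004, -0.702]]
rot norm [ 0.0009 -0.0032  0.0018] deg 0.4495402293418262
shift norm in current axes [-0.0034 -0.0058  0.2549] in target axes [-0.0017 -0.0053  0.2549] dist 0.07648553066336589
stem [314.7 262.1]
eye [314.  110.2]
bartop [314.4 152.7]
pinch [314.9 219.3]
```

View pics/c6.png

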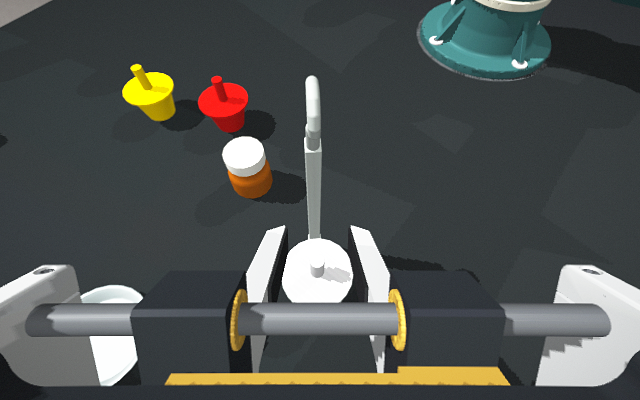

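The handle is centred between the fingers (bar at u≈314, ring edge-on), so the yaw is good. I'll advance and pinch.

>>> jog_arm(
  moves=[
    [150,-0.001,-0.0014,0.055,0,0,0],
    [150,-0.001,-0.0014,0.055,0,0,0],
    [150,-0.001,-0.0014,0.055,0,0,0],
    [150,0,-0.0014,0.055,0,0,0],
    [150,0,0,0.035,0,0,0],
    [150,0,0,0,0,0,0],
    [150,0,0,0,0,0,0],
    [255,0,0,0,0,0,0],
    [255,0,0,0,0,0,0],
    [255,0,0,0,0,0,0],
  ],
)

```text
time_s: 12.27
eef_pos: [0.4655, -0.0795, 0.0748]
tcp_rot: [-0.369, -0.22, 0.898, -0.091]
wrist_force: [0.1, -0.1, 0.3]
grip_width: 0.0222
gripper_force: 0.0
```

>>> jog_arm(
  moves=[
    [255,0,0,0,0,0,0],
    [255,0,0,0,0,0,0],
    [255,0,0,0,0,0,0],
  ],
)

```text
time_s: 12.52
eef_pos: [0.4643, -0.0793, 0.0741]
tcp_rot: [-0.37, -0.221, 0.898, -0.091]
wrist_force: [0.8, 1.8, 1.6]
grip_width: 0.0098
gripper_force: 30.0
```

Run:
```python
from ik import *
Rp=toolR(-152.5,45,-1);g=np.array([.4716,-.0734,.085])
rel(g+.0188*Rp[:,2],Rp)
```

```text
t 12.5167 tcp [ 0.4643 -0.0793  0.0741] q [-0.031  0.517  1.301 -0.392  2.006 -2.124] F [0.8 1.8 1.6] w 0.0098 gf 29.97623473405838
[[-0.628, -0.464, -0.625], [-0.329, 0.886, -0.327], [0.705, 0.0, -0.709]]
rot norm [-0.0006  0.0013  0.0008] deg 0.1994902884120699
shift norm in current axes [0.004  0.0063 0.0154] in target axes [0.004  0.0063 0.0154] dist 0.005127762271345334
```

>>> jog_arm(
  moves=[
    [255,0.015,0,-0.015,0,0,0],
    [255,0.045,0,-0.045,0,0,0],
    [255,0.05,0,-0.05,0,0,0],
    [255,0.05,0,-0.05,0,0,0],
    [255,0.05,0,-0.05,0,0,0],
    [255,0.045,0,-0.045,0,0,0],
    [255,0.02,0,-0.02,0,0,0],
    [255,0,0,0,0,0,0],
    [255,0,0,0,0,0,0],
    [255,0,0,0,0,0,0],
  ],
)

```text
time_s: 13.35
eef_pos: [0.4634, -0.0797, 0.189]
tcp_rot: [-0.372, -0.221, 0.897, -0.09]
wrist_force: [-0.6, 0.2, -4.8]
grip_width: 0.0099
gripper_force: 30.0
```

Run:
```python
from ik import *
s,Rc=st();q=np.array(s['qpos']);P=np.array(s['eef_pos'])
for a in range(0,111,15):
    Rm=R.from_euler('z',-a,degrees=True).as_matrix()@Rc;q,c=ik(P,Rm,q);print(a,np.round(q,2),c)
P2=np.array([.502,.232,.178])
for t in(.33,.67,1): q,c=ik(P+(P2-P)*t,Rm,q);print(t,np.round(q,2),c)
f=arm.grab_frame('wrist')[:,:,::-1];cv2.imwrite('pics/w6.png',f)
a=cv2.imread('pics/w5.png').astype(int)
p=arm.camera_params('wrist')
# predicted in-hand eye / stem if upright
o=P+[0,0,.1309];xd=np.array([-.886,-.464,0])
print('eye pred',proj(p,o-.0172*xd),'bartop back',proj(p,P-.0092*xd+.006*xd+[0,0,.0969]),'stem',proj(p,P-.0502*xd+[0,0,.0069]))
m=(f.min(2)>140);v,u=np.where(m[60:150,290:340]);print('ring mask rows',v.min()+60,'cols',[ (r,np.where(m[r,290:340])[0].min()+290,np.where(m[r,290:340])[0].max()+290) for r in range(60,240,12) if m[r,290:340].any()])
```

```text
t 13.35 tcp [ 0.4634 -0.0797  0.189 ] q [-0.032  0.43   1.187 -0.44   2.193 -2.22 ] F [-0.6  0.2 -4.8] w 0.0099 gf 29.996181428432465
[[-0.626, -0.464, -0.627], [-0.329, 0.886, -0.327], [0.707, 0.002, -0.707]]
0 [-0.03  0.43  1.19 -0.44  2.19 -2.22] 0
15 [-0.12  0.48  1.12 -0.31  2.28 -2.02] 0
30 [-0.21  0.5   1.08 -0.16  2.33 -1.8 ] 0
45 [-0.3   0.5   1.08  0.01  2.34 -1.56] 0
60 [-0.39  0.48  1.12  0.17  2.31 -1.33] 0
75 [-0.48  0.43  1.19  0.32  2.25 -1.11] 0
90 [-0.57  0.36  1.28  0.44  2.16 -0.93] 0
105 [-0.65  0.27  1.4   0.54  2.06 -0.76] 0
0.33 [-0.49  0.19  1.5   0.62  1.95 -0.63] 0
0.67 [-0.31  0.16  1.55  0.69  1.83 -0.48] 0
1 [-0.12  0.16  1.55  0.74  1.7  -0.34] 0
eye pred [316.92748933  95.06579123] bartop back [316.90708088 143.8137881 ] stem [316.80759294 320.45548902]
ring mask rows 60 cols [(60, np.int64(303), np.int64(331)), (72, np.int64(303), np.int64(332)), (84, np.int64(304), np.int64(331)), (96, np.int64(304), np.int64(332)), (108, np.int64(304), np.int64(332)), (120, np.int64(305), np.int64(330)), (132, np.int64(304), np.int64(330)), (144, np.int64(305), np.int64(311)), (156, np.int64(304), np.int64(330)), (168, np.int64(304), np.int64(331)), (180, np.int64(304), np.int64(330)), (192, np.int64(305), np.int64(329)), (204, np.int64(306), np.int64(328)), (216, np.int64(307), np.int64(328)), (228, np.int64(297), np.int64(338))]
```

>>> jog_arm(
  moves=[
    [255,0,0,0,-0.0321,0,0.0321],
    [255,0,0,0,-0.0321,0,0.0321],
    [255,0,0,0,-0.0321,0,0.0321],
    [255,0,0,0,-0.0321,0,0.0321],
    [255,0,0,0,-0.0321,0,0.0321],
    [255,0,0,0,-0.0321,0,0.0321],
    [255,0,0,0,-0.0321,0,0.0321],
    [255,0,0,0,-0.0321,0,0.0321],
    [255,0,0,0,-0.0321,0,0.0321],
    [255,0,0,0,-0.0321,0,0.0321],
  ],
)

```text
time_s: 14.23
eef_pos: [0.4637, -0.08, 0.1888]
tcp_rot: [-0.373, 0.217, 0.898, 0.09]
wrist_force: [-0.7, -0.7, -3.8]
grip_width: 0.0096
gripper_force: 30.0
```

>>> jog_arm(
  moves=[
    [255,0,0,0,-0.0321,0,0.0321],
    [255,0,0,0,-0.0321,0,0.0321],
    [255,0,0,0,-0.0321,0,0.0321],
    [255,0,0,0,-0.0321,0,0.0321],
    [255,0,0,0,-0.0321,0,0.0321],
    [255,0,0,0,-0.0321,0,0.0321],
    [255,0,0,0,-0.0321,0,0.0321],
    [255,0,0,0,-0.0321,0,0.0321],
    [255,0,0,0,-0.0321,0,0.0321],
    [255,0,0,0,-0.0321,0,0.0321],
  ],
)

```text
time_s: 15.07
eef_pos: [0.4631, -0.0802, 0.1888]
tcp_rot: [-0.291, 0.604, 0.699, 0.25]
wrist_force: [-0.1, -0.2, -3.1]
grip_width: 0.0098
gripper_force: 30.0
```

>>> jog_arm(
  moves=[
    [255,0,0,0,0,0,0],
    [255,0,0,0,0,0,0],
    [255,0,0,0,0,0,0],
  ],
)

```text
time_s: 15.32
eef_pos: [0.4638, -0.0798, 0.19]
tcp_rot: [-0.291, 0.601, 0.701, 0.25]
wrist_force: [-0.2, 0.2, -3.2]
grip_width: 0.0096
gripper_force: 30.0
```

Run:
```python
from ik import *
rel((.490,.210,.178),toolR(98.5,45,-1))
```

```text
t 15.3167 tcp [ 0.4638 -0.0798  0.19  ] q [-0.67   0.242  1.43   0.568  2.031 -0.715] F [-0.2  0.2 -3.2] w 0.0096 gf 29.996077716350555
[[-0.108, 0.988, -0.107], [0.698, 0.152, 0.7], [0.708, 0.001, -0.706]]
rot norm [-0.0012 -0.0005  0.0019] deg 0.27398895192008
shift norm in current axes [0.6364 0.2335 0.6947] in target axes [0.6381 0.2293 0.6946] dist 0.2911994665535515
```

>>> jog_arm(
  moves=[
    [255,0.03,0.011,0.033,0,0,0],
    [255,0.07,0.025,0.076,0,0,0],
    [255,0.07,0.025,0.076,0,0,0],
    [255,0.08,0.03,0.088,0,0,0],
    [255,0.08,0.03,0.088,0,0,0],
    [255,0.08,0.03,0.088,0,0,0],
    [255,0.08,0.03,0.088,0,0,0],
    [255,0.07,0.025,0.076,0,0,0],
    [255,0.05,0.018,0.055,0,0,0],
    [255,0.026,0.0095,0.027,0,0,0],
  ],
)

```text
time_s: 16.15
eef_pos: [0.4891, 0.2138, 0.1782]
tcp_rot: [-0.291, 0.6, 0.702, 0.249]
wrist_force: [0.4, -0.1, -4.2]
grip_width: 0.0101
gripper_force: 30.0
```

>>> jog_arm(
  moves=[
    [255,0,0,0,0,0,0],
    [255,0,0,0,0,0,0],
    [255,0,0,0,0,0,0],
  ],
)

```text
time_s: 16.4
eef_pos: [0.4908, 0.2091, 0.1782]
tcp_rot: [-0.29, 0.602, 0.701, 0.25]
wrist_force: [-0.3, 0.1, -2.9]
grip_width: 0.0102
gripper_force: 30.0
```

Run:
```python
from ik import *
s,Rc=st();P=np.array(s['eef_pos']);p=arm.camera_params('wrist')
F={n:arm.grab_frame(n)[:,:,::-1] for n in('wrist','scene','top')}
for n in F: cv2.imwrite(f'pics/{n}7.png',F[n])
z=lambda I,x,y,w,h:cv2.resize(I[y:y+h,x:x+w],(400,300),interpolation=cv2.INTER_CUBIC)
cv2.imwrite('pics/c7.png',np.vstack([cv2.resize(F['wrist'][0:240,80:560],(800,400)),np.hstack([z(F['scene'],340,105,80,60)[:200*300//200],z(F['top'],200,150,80,60)])[:,:]])[:600])
xp=np.array([.989,.148,0]);yp=np.array([-.148,.989,0]);eye=P-.0172*yp+[0,0,.1309];root=np.array([.633,.234,.3])
for n in('wrist','scene','top'):
    pp=arm.camera_params(n);print(n,'eye',proj(pp,eye).round(1),'tip',proj(pp,root-.066*xp+[0,0,.006]).round(1),'root',proj(pp,root).round(1))
```

```text
t 16.4 tcp [0.4908 0.2091 0.1782] q [-0.175  0.103  1.615  0.741  1.69  -0.338] F [-0.3  0.1 -2.9] w 0.0102 gf 29.997404515743256
[[-0.107, 0.989, -0.105], [0.699, 0.15, 0.699], [0.707, 0.002, -0.707]]
wrist eye [315.9  96.9] tip [597.5  52.9] root [815.4  69. ]
scene eye [364.9 128.5] tip [392.6 138.2] root [412.7 150.7]
top eye [245.6 223.2] tip [233.3 191.3] root [230.8 164.3]
```

View pics/c7.png

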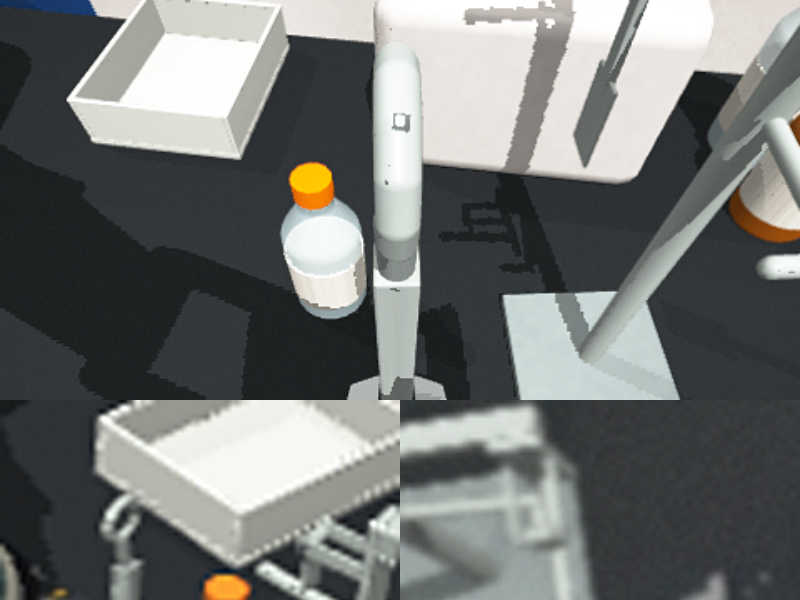

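The wrist view shows the ring edge-on at u≈318.8 and the upright handle below it, so no slip. A rod end, probably the steady bar, is at (539,160). The scene view has the eye at (364,128) and the peg tip at (392.4,139), both matching prediction. I've used all 10 views, so from here I'll check numerically.

Run:
```python
from ik import *
p=arm.camera_params('wrist');xp=np.array([.989,.148,0]);yp=np.array([-.148,.989,0]);root=np.array([.633,.234,.3])
b=root+[0,0,-.075]+.022*yp
print('bar ends',proj(p,b-.018*xp),proj(p,b+.006*xp))
W=cv2.imread('pics/wrist7.png')
def art(I,x0,y0,x1,y1,st=2):
    G=I[y0:y1:st,x0:x1:st].min(2);print('cols',x0,'rows',y0)
    for i,r in enumerate(G): print('%3d '%(y0+i*st)+''.join(' .:-=+*#%@'[min(9,int(v)*10//256)] for v in r))
art(W,500,20,640,180)
```

```text
bar ends [546.15159541 164.00648941] [590.63642132 163.94689393]
cols 500 rows 20
 20 @@@@%%%%%%%%%%%%%%%%%#**##%%=------------:******%##%#%*           ....
 22 @@@%%%%%%%%%%%%%%%%%%***##%+-------------+*****#####%#=      .   .....
 24 @@@#%%%%%%%%%%%%%%%%****###-------------+*****##%#####:         ......
 26 @@@%%%%%%%%%%%%%%%%#***+**-------------+*****#########        ........
 28 @@%%%%%%%%%%%%%%%%%*++++*=------------+*****###%######       .........
 30 %%%%%%%%%%%%%%%%%%*++++*+------------+*****#%%%%%%%%##  ..............
 32 %%%%%%%%%%%%%%%%%#*+++++------------+*****+@@@@@@@@@%#*-      .....-:.
 34 %%%%%%%%%%%%%%%%#*++++*=-----------+******@@@@@@@%@%%*+*##%%%@@@@@#%@%
 36 %%%%%%%%%%%%%%%%+**++*+-----------++*****%%@@%%%%%%#+**#%%%%@@@@@@@@@@
 38 %%%%%%%%%%%%%%%*=#*++*------------+******%%%@%%%%#+=**##%%%%@@@@@@@@@@
 40 %%%%%%%%%%%%%%#=+=%+*=-----------*******%%%%%@%%#==+*##%%%%@@@@@@@@@@@
 42 **#*#%%%%%%%%%+===+#+-----------+******######@%*-=+**##%%%%@@@@@@@@@@@
 44  .......:-==+*====++-----------+******#######%#-==+**##%%%@@@@@@@@@@@@
 46 ............:+++===----------:+******##
[... 4281 characters left out ...]
@@@-.....................
162 :...:.........:..-=+#%%@@@@%%@@@@@@@@@*@%%%%%%@*......................
164 .:..:.:..........:-=*##%%%%%%%%%%%%%##########=.......................
166 ::.:...:....:.....:-=+******++++++++++=====-:.........................
168 ..........:.....:.....................................................
170 .:...:......::...:....:.:.............................................
172 :...............:.....................................................
174 :..:::............::......:...........................................
176 ................:........:............................................
178 ...........:...:...:..................................................
```

Run:
```python
from ik import *
p=arm.camera_params('wrist');ps=arm.camera_params('scene');P=np.array(arm.read_state()['eef_pos'])
xp=np.array([.989,.148,0]);yp=np.array([-.148,.989,0]);eye=P-.0172*yp+[0,0,.1309]
t=np.linspace(0,2*np.pi,200);zz=np.array([0,0,1.])
def ring(pp,r): return np.array([proj(pp,eye+r*(np.cos(a)*yp+np.sin(a)*zz)) for a in t])
a=ring(p,.0145);print('wrist ring rows',a[:,1].min(),a[:,1].max())
bt=P-.0092*yp+[0,0,.0969];print('bar top front/back row',proj(p,bt-.006*yp),proj(p,bt+.006*yp),'stem',proj(p,P-.0502*yp+[0,0,.0069]))
for r in(.0145,.0085): b=ring(ps,r);print('scene ring',r,b.min(0),b.max(0))
W=cv2.imread('pics/wrist7.png').min(2).astype(int);print(W[14:40,318]);print('bar',W[120:200:2,318])
S=cv2.imread('pics/scene7.png')
G=S[112:150,350:420].min(2)
for i,r in enumerate(G): print('%3d '%(112+i)+''.join(' .:-=+*#%@'[min(9,int(v)*10//256)] for v in r))
```

```text
wrist ring rows 26.564543883471742 159.58321890971445
bar top front/back row [317.0544301  173.23776494] [317.09716437 145.70835107] stem [316.95367954 322.05830082]
scene ring 0.0145 [361.34611625 123.61692338] [368.2698168  133.53010933]
scene ring 0.0085 [362.79166633 125.68041024] [366.85021988 131.4914162 ]
[238 234 228 227 225 226 223 223 225 225 217 233 232 232 232 233 231 232
 231 232 232 237 243 245 246 247]
bar [213 213 212 214 215 215 211 214 215 214 217 195 166 143 143 143 145 144
 140 134 135 138 135 137 134 248 191  81 179 178 178 180 179 178 180 178
 177 179 177 180]
112 .........=##**#@@*+++*#%%@@@@@@@@@@@@@@@@@@@@@@@@@@@@@@@@@@@@%#****%#%
113 .........*#****#%@%**%@@@@@@@@@@@@@@@@@@@@@@@@@@@@@@@@@@@@@@@@%%*%%%%+
114 .........##******#%@@@@@@@@@@@@@@@@@@@@@@@@@@@@@@@@@@@@@@@@@@@%@%%%+++
115 .........+********#%@@@@@@@@@@@@@@@@@@@@@@@@@@@@@@@@@@@@@@@@%@%%%+++++
116 .........+#*********#@@@@@@@@@@@@@@@@@@@@@@@@@@@@@@@@@@@@@%@%@#+++++++
117 .........+#**********#%@@@@@@@@@@@@@@@@@@@@@@@@@@@@@@@@@@@%%#+++++++++
118 ........:*#************#@@@@@@@@@@@@@@@@@@@@@@@@@@@@@@@@@
[... 1638 characters left out ...]
%@@#-+==-:....:=+*+-==-..
141 ............-+*+=-..........................=*#%@@*==-.......:+*===-..
142 ............=**+=-:..........................:+#+%*--:.......:++===-..
143 .::.........+**+=-:............................-+#+%%*-......-++===:..
144 .:...::.....=+++=-..............................:-*#%%%*:....=+====:..
145 -:::::::....=++==-.................... ...........:+*%%%@+...=+====...
146 ==:..:::::..=++==-..................................-+#*%@@-.*+====...
147 ==:..:::::..=++==-............-=:.... ................-*#%@@++*===-...
148 =-:..::::....=+=-:..........:=+++=::---:...............:=*#@%++====...
149 ::....:::::-.-==-:.........:=***++++==+=:................:+#*++===:..:
```

Run:
```python
from ik import *
rel((.536,.2369,.1774),toolR(98.8,45,-1))
```

```text
t 16.55 tcp [0.4912 0.2087 0.1784] q [-0.177  0.103  1.615  0.742  1.69  -0.338] F [-0.1  0.1 -4.1] w 0.01 gf 29.997399151325226
[[-0.106, 0.989, -0.104], [0.699, 0.149, 0.7], [0.708, 0.002, -0.707]]
rot norm [ 0.0021 -0.0003 -0.0008] deg 0.2735546544729288
shift norm in current axes [0.0475 0.1618 0.0527] in target axes [0.0472 0.1621 0.052 ] dist 0.053000411592899456
```

>>> jog_arm(
  moves=[
    [255,0.009,0.032,0.0105,0,0,0],
    [255,0.01,0.034,0.011,0,0,0],
    [255,0.01,0.034,0.011,0,0,0],
    [255,0.01,0.034,0.011,0,0,0],
    [255,0.0085,0.028,0.009,0,0,0],
    [255,0,0,0,0,0,0],
    [255,0,0,0,0,0,0],
    [255,0,0,0,0,0,0],
  ],
)

```text
time_s: 17.22
eef_pos: [0.5353, 0.2383, 0.1773]
tcp_rot: [-0.29, 0.602, 0.701, 0.25]
wrist_force: [1.0, -0.1, -2.8]
grip_width: 0.0099
gripper_force: 30.0
```

Run:
```python
from ik import *
s,_=st();P=np.array(s['eef_pos']);p=arm.camera_params('wrist');ps=arm.camera_params('scene')
W=arm.grab_frame('wrist')[:,:,::-1];cv2.imwrite('pics/w8.png',W);S=arm.grab_frame('scene')[:,:,::-1];cv2.imwrite('pics/s8.png',S)
xp=np.array([.989,.148,0]);yp=np.array([-.148,.989,0]);eye=P-.0172*yp+[0,0,.1309];root=np.array([.633,.234,.3])
print('eye',proj(p,eye),proj(ps,eye))
for X in(-.0705,-.066,-.05,-.04): print(X,proj(p,root+X*xp+[0,0,-X*.0875]),proj(ps,root+X*xp+[0,0,-X*.0875]))
def art(I,x0,y0,x1,y1,sx,sy):
    for i,r in enumerate(I[y0:y1:sy,x0:x1:sx].min(2)): print('%3d '%(y0+i*sy)+''.join(' .:-=+*#%@'[min(9,int(v)*10//256)] for v in r))
print('wrist from 290 step 4');art(W,290,10,640,130,4,3)
print('scene from 370');art(S,365,120,420,152,1,1)
```

```text
t 17.2167 tcp [0.5353 0.2383 0.1773] q [-0.111  0.198  1.51   0.756  1.656 -0.284] F [ 1.  -0.1 -2.8] w 0.0099 gf 29.99774605035782
[[-0.108, 0.989, -0.106], [0.698, 0.151, 0.7], [0.708, 0.001, -0.706]]
eye [316.52493697  97.56392041] [384.06106588 132.62013184]
-0.0705 [423.13322439 108.79468242] [391.23675951 137.4441501 ]
-0.066 [441.42100253 110.03623531] [392.57577468 138.2728369 ]
-0.05 [505.407208   114.30229831] [397.36904512 141.24157104]
-0.04 [544.66833105 116.86126839] [400.39056408 143.11480242]
wrist from 290 step 4
 10 @@@@@@@@@@@@@@@@@@@*@****@@@@@-*#@@@@@@@@@@@@@#######=---:::-+++##%%%##%%+++++++---:::::
 13 @@@@@@@@@@@@@@@@@@@**@***@@@@@-*@@@@@@@@@@@@@@#######----:::++++%%%%#%%%%**++++=---:--:-
 16 @@@@@@@@*****************@@@@=++@@@@@@@@@@@@@@#######----::=+++%%%%%#####      :--::---:
 19 @@@@@@@@++++*************@@@@-+:@@@@@@@@@@@@@@######----:::++*+%%%%######     :---:-----
 22 @@@@@@@@++++++@@@+@+@@***@@@@-*=@@@@@@@@@@@@@@######----::=++*%%%%@######     ----------
 25 %%%@@@%%@@@@@@@@@@@++++++@@@@-*@@@@@@@@@@@@@@@#####*---:::++*+%%%%#######    ----:-:----
 28 %%
[... 4390 characters left out ...]
..-==:......-+#%@@#-+==-:....:=+*+-==-..
141 .................-=-*=.......=*#%@@*==-.......:+*===-..
142  ...............=#**+=........:+#+%*=-:.......:++===-..
143  .:.............++*+--..........-+#+%%*-......-++===:..
144   :-............=+*+--...........:-*#%%%*:....=+====:..
145    .............=+*+-:  ...........:+*%%%@+...=+====...
146     ............=++=-: ..............-+#*%@@=.*+====...
147     ...........-+++=-: ................-*#%@@++*===-...
148    ..:::.::..:=++++=----:...............:=*#@%++====...
149 .  :-::::::::=**+++===++=:................:+#*++===:..:
150    :==-:.::::-+*+++==**++-:.................-++====:..-
151    :===:..:::::=++==+**+++-..................=+====...+
```

The ring sits within about 1 mm of the peg line in both views. I'll check the peg's yaw from its edges in the wrist image.

Run:
```python
from ik import *
p=arm.camera_params('wrist');W=cv2.imread('pics/w8.png').min(2).astype(int)
for u in(450,465,480,500,520): print(u,'up',W[80:96:1,u].tolist(),'low',W[118:146:2,u].tolist())
```

```text
450 up [212, 193, 152, 82, 36, 29, 40, 133, 185, 195, 205, 211, 216, 217, 221, 224] low [150, 136, 114, 86, 90, 87, 84, 86, 84, 81, 83, 81, 81, 137]
465 up [41, 52, 76, 89, 92, 87, 144, 203, 229, 232, 236, 236, 237, 239, 242, 244] low [175, 158, 133, 101, 131, 169, 168, 171, 157, 84, 37, 42, 39, 41]
480 up [124, 136, 132, 138, 139, 141, 135, 188, 219, 228, 232, 236, 237, 237, 239, 241] low [177, 163, 142, 113, 50, 41, 40, 43, 40, 41, 40, 42, 40, 41]
500 up [129, 110, 101, 101, 105, 102, 102, 97, 190, 218, 230, 232, 235, 237, 238, 240] low [183, 168, 147, 128, 91, 104, 123, 217, 239, 237, 237, 236, 236, 236]
520 up [115, 112, 112, 111, 108, 109, 109, 113, 104, 196, 219, 228, 234, 234, 236, 237] low [175, 171, 156, 133, 93, 166, 177, 179, 178, 175, 184, 187, 196, 204]
```

>>> jog_arm(
  moves=[
    [255,0,0,0,0.0077,0,-0.0077],
    [255,-0.002,0.03,0.002,0,0,0],
    [255,-0.0021,0.0333,0.0021,0,0,0],
    [255,-0.0021,0.0333,0.0021,0,0,0],
    [255,-0.0021,0.0333,0.0021,0,0,0],
    [255,0,0,0,0,0,0],
    [255,0,0,0,0,0,0],
    [255,0,0,0,0,0,0],
  ],
)

```text
time_s: 17.98
eef_pos: [0.5738, 0.245, 0.1738]
tcp_rot: [-0.293, 0.594, 0.708, 0.247]
wrist_force: [-0.3, 0.1, -2.9]
grip_width: 0.0095
gripper_force: 30.0
```

Run:
```python
from ik import *
s,Rc=st();P=np.array(s['eef_pos']);p=arm.camera_params('wrist');ps=arm.camera_params('scene');print(s['torque'])
W=arm.grab_frame('wrist')[:,:,::-1];cv2.imwrite('pics/w9.png',W);S=arm.grab_frame('scene')[:,:,::-1];cv2.imwrite('pics/s9.png',S)
yp=np.array([-.174,.985,0]);xp=np.array([.985,.174,0]);eye=P-.0172*yp+[0,0,.1309];tip=np.array([.5677,.2242,.3058]);root=tip+.066*xp-[0,0,.0058]
e=eye-root;print('eye in peg frame',e@xp,e@yp,e[2],'axis z',-.0875*(e@xp))
print('eye',proj(p,eye),proj(ps,eye),'tip',proj(p,tip),proj(ps,tip))
def art(I,x0,y0,x1,y1,sx,sy):
    for i,r in enumerate(I[y0:y1:sy,x0:x1:sx].min(2)): print('%3d '%(y0+i*sy)+''.join(' .:-=+*#%@'[min(9,int(v)*10//256)] for v in r))
art(W,200,70,500,150,4,3)
art(S,380,122,420,152,1,1)
```

```text
t 17.9833 tcp [0.5738 0.245  0.1738] q [-0.091  0.294  1.399  0.757  1.668 -0.276] F [-0.3  0.1 -2.9] w 0.0095 gf 29.99776840209961
[[-0.123, 0.985, -0.122], [0.696, 0.173, 0.697], [0.708, 0.001, -0.706]]
[-0.63844197 -0.14837356 -0.03424978]
eye in peg frame -0.056366479575032116 0.0021614809006290144 0.004680664914741395 axis z 0.00493206696281531
eye [316.76466571  97.56367091] [395.97392667 139.72878868] tip [274.68631525 100.22375844] [392.56115222 138.26498138]
 70 ..............####%%%%%%%%+%@@@@%*====-%--%%%%%%%%%-----+****+.      -=++*=
 73 ..............###%%%%%%%%%+#%@@@%*#===+%--%%%%%%%%%-----*****..  .  :-=+===
 76 ..............##%%%%%#%%##+#%@@@%*====%#-:%%%%%%%%%+----*****..     -======
 79 ..............##%%%#%@@@@++#%@@@%*##*+#+==%%%%%%%%%#---=****+...    --=====
 82 ..............*#%%%#%@@@@++#%@@@%*%%%%%@@%%%%%##%##%---+****:...   --=-====
 85 ..............-##%#%@@@@@++#%@@@%*@@@@@@@@@@@@@@@+++---*****+=-.   --======
 88 ...............#%%*%@@@@@+=#%@@@%*@@@@@@@@@@@@@@@%++---***#%%%%%%%%%%###*+=
 91 ...............*#%*%@@@@@+=#%@@@%*@@@@@@@@@@@@@@@@@#--+***@%%%%%
[... 2181 characters left out ...]
@#=-..-++++**#*-.:++=#++=
137 ....:++#*=::=#@#-:-.---==+++**#*=++-==#-
138 ......-=:..+*@%=::-.==--:-=+++***+==--=.
139 ....  .....=%%+##*-.===-:.::-+++++===-:.
140 ...........:***%%@#-+==-:....:=+*+-==-..
141 ...........=*+-*#%@@*==-.......:+*===-..
142 ...........:*+==+#+#*--:.......:++===-..
143 ...........:==+#=-+#+%%*-......-++===:..
144 ............--++-..-*#%%%*:....=+====:..
145 ........ ....::=-...:+*%%%@+...=+====...
146 .............::=-.....-+#*%@@=.*+====...
147 -=:.... .....:==-.......-*#%@@++*===-...
148 +++=::---:...:===#=......:=*#@%++====...
149 **++++==+=:..#*=*+:........:+#*++===:..:
150 +*******++-::++%+-:.........:-++====:..-
151 +*******+++-:+++=-:...........=+====...+
```

>>> jog_arm(
  moves=[
    [255,-0.0012,0.02,0.0012,0,0,0],
    [255,-0.0012,0.02,0.0012,0,0,0],
    [255,-0.0012,0.02,0.0012,0,0,0],
    [255,-0.0012,0.02,0.0012,0,0,0],
    [255,-0.001,0.0167,0.001,0,0,0],
    [255,-0.001,0.0167,0.001,0,0,0],
    [255,-0.001,0.0167,0.001,0,0,0],
    [255,0,0,0,0,0,0],
    [255,0,0,0,0,0,0],
  ],
)

```text
time_s: 18.83
eef_pos: [0.6125, 0.2517, 0.1705]
tcp_rot: [-0.293, 0.594, 0.708, 0.247]
wrist_force: [-0.7, 0.3, -4.3]
grip_width: 0.0093
gripper_force: 30.0
```

```bash
cat > ck.py <<'E'
from ik import *
s,Rc=st();P=np.array(s['eef_pos']);p=arm.camera_params('wrist');ps=arm.camera_params('scene')
W=arm.grab_frame('wrist')[:,:,::-1];S=arm.grab_frame('scene')[:,:,::-1]
yp=np.array([-.174,.985,0]);xp=np.array([.985,.174,0]);eye=P-.0172*yp+[0,0,.1309];tip=np.array([.5677,.2242,.3058]);root=tip+.066*xp-[0,0,.0058]
e=eye-root;print('eye in peg frame',e@xp,e@yp,e[2],'axis z',-.0875*(e@xp))
print('eye',proj(p,eye),proj(ps,eye),'tip',proj(p,tip),'root',proj(p,root),proj(ps,root))
def art(I,x0,y0,x1,y1,sx,sy):
    for i,r in enumerate(I[y0:y1:sy,x0:x1:sx].min(2)): print('%3d '%(y0+i*sy)+''.join(' .:-=+*#%@'[min(9,int(v)*10//256)] for v in r))
art(W,40,20,440,140,4,3)
art(S,380,122,425,160,1,1)
E
python3 ck.py
```

```text
t 18.8333 tcp [0.6125 0.2517 0.1705] q [-0.075  0.379  1.295  0.761  1.671 -0.251] F [-0.7  0.3 -4.3] w 0.0093 gf 29.997902512550354
[[-0.123, 0.985, -0.122], [0.696, 0.173, 0.697], [0.708, 0.001, -0.706]]
eye in peg frame -0.017128129091911613 0.002073062708104742 0.001422344901703343 axis z 0.001498711295542266
eye [316.95305513  97.68994824] [408.10093153 146.89260535] tip [93.18296865 87.55771551] root [389.12165073 108.49266451] [413.04925678 150.44376593]
 20 .........:%+++++++++@**##*########++++#%%%%*#%#%%%%%%%%@@@@@@@++++++######%@@@@--:++**+@:--::----=++
 23 .........@+++++++++@@@@@@@@@#*##@+++++...:=*#%##%%%#%%%%%%%%%%#+++++*######@@@#-::++**+@---::----++*
 26 ........@=++++++++*@@@@@@@@@@@@@*++++++.....*####%%%%%%%%%%%%%%++++++######@@@+--:++**+@---::----+++
 29 .......#++++++++++@@@@@@@@@@@@@@++++++*.....*###%#%##%%%%%%%%%%%++++++#####%@@=-::++**+@---::---=++*
 32 ......-%+++++++++@@@@@@@@@@@@@@+++++++=.....*#%%#%%%%%%%%%%%%%%%#+++++*####%%%--::+**++#--::----=++*
 35 ..... @+++++++++#@@@@@@@@@@@@@@++++++*......=##%###%%#%%%%%%%%%%%++++++####%%%----++*+*+--::----+++*
 38 
[... 4765 characters left out ...]

146 ... ..................-+*@#=%=-*+====...=*###
147 .. .... ................*#=%%%++*===-...+*###
148 ...:::---:.............:**-*#%%++====...**###
149 ..+*++==+=:............-#*--+#*++===:..:**###
150  =******++-:...........:===#--++====:..-****#
151 ..-*#***+++-............===*-.=+====...+****#
152 ...:+#**+++-:............::=-.**===-...=*#**#
153 ....:=++*+++-............:==-.+*===-...-*****
154 .....--=**++-:...........:==::++==-....:*#***
155 .......  =*+=:...........-===**+=-......:*#**
156 .......:: -+-...........:@+=*+*=-........+***
157 .......-=: ::...........-+*@+-:...........-+*
158 .::.....==. ............=+++=-:............:+
159 ..:.....==: ::..........=+++=-...............
```

>>> jog_arm(
  moves=[
    [255,-0.0006,0.01,0.0006,0,0,0],
    [255,-0.0006,0.01,0.0006,0,0,0],
    [255,-0.0006,0.01,0.0006,0,0,0],
    [255,0,0,0,0,0,0],
    [255,0,0,0,0,0,0],
    [255,0,0,0,0,0,0],
  ],
)

```text
time_s: 19.43
eef_pos: [0.6212, 0.2532, 0.1701]
tcp_rot: [-0.293, 0.594, 0.708, 0.247]
wrist_force: [-0.3, -0.5, -2.7]
grip_width: 0.0097
gripper_force: 30.0
```

```bash
python3 ck.py
```

```text
t 19.4333 tcp [0.6212 0.2532 0.1701] q [-0.072  0.397  1.271  0.762  1.673 -0.245] F [-0.3 -0.5 -2.7] w 0.0097 gf 29.99755471944809
[[-0.124, 0.985, -0.121], [0.696, 0.173, 0.697], [0.708, 0.002, -0.706]]
eye in peg frame -0.008265512547945436 0.0020759955613969573 0.0009821711050445048 axis z 0.0007232323479452257
eye [317.19278421  97.705143  ] [410.90142734 148.44453957] tip [50.35040241 85.47425288] root [352.19246077 107.15255782] [413.04925678 150.44376593]
 20 ........@++++++++++@%+#**#*+++++----=---*#*####%%%%%%%@@@@@@@@@@@++=:+@@@@--:+-:--=++*++*+*+%%%%####
 23 .......#++++++++++@@@@@@@@@*++++-=----=--:*###%##%#%#%%%%%%%%@@@@++=++@@@@--:+-:--=+++***+**%%######
 26 ......-%+++++++++%@@@@@@@@@@++++=-=-=-=--.*####%#%#%%%#%%%%##%%%%===+++%@@--:--:--=+*+**+**##%%%#%##
 29 ......@++++++++++@@@@@@@@@@@+++++----==-=.+#%####%%%#%%%%%%##%%%%===+++#%%-----:--++*+****+@#%######
 32 .....@++++++++++@@@@@@@@@@@@@++++-=-==-=--=##%###%##%#%%%%%#%%%%%===%%%%#%--::-:--++*+*+**+%#%%#####
 35 ....%++++++++++@@@@@@@@@@@@@@+++++---=-===.*##%##%%#%%%%%%%#%%%%%=-*#%%%#%--:+-:--+++*****+%%%%%%###
 3
[... 4767 characters left out ...]

146 :.....:...............-+#*%@#@#*+====...+*###
147 .......:................-*#*@%-+*===-...+*###
148 ...... .-:................=%@+=++====...**###
149 .......=+=:................**-*++===:..:**###
150 ......+*++-:..............-#*=++====:..-****#
151 .....=**+++-..............:*==++====...+**#*#
152 ....-***+++-:.............:===*+===-...=*#**#
153 .....:***+++-..............---+*===-...-*****
154 ......:+#*++-:..............:=++==-....:*#***
155 ........--++=:..............:=++=-......:*#**
156 .........::-:...............-=+=-........+***
157 ..........    ..............*==*-.........-+*
158 ......... .-: .............-#**+-..........:+
159 ..........-+-  ............=++*=:............
```

>>> jog_arm(
  moves=[
    [255,-0.0003,0.005,0.0003,0,0,0],
    [255,-0.0025,0,0.0025,0,0,0],
    [255,-0.0025,0,0.0025,0,0,0],
    [255,-0.0025,0,0.0025,0,0,0],
    [255,0,0,0,0,0,0],
    [255,0,0,0,0,0,0],
    [255,0,0,0,0,0,0],
  ],
)

```text
time_s: 20.12
eef_pos: [0.6227, 0.2535, 0.1668]
tcp_rot: [-0.293, 0.594, 0.708, 0.247]
wrist_force: [0.1, -0.6, -4.4]
grip_width: 0.0096
gripper_force: 30.0
```

>>> jog_arm(
  moves=[
    [255,-0.0012,0,0.0012,0,0,0],
    [255,-0.0012,0,0.0012,0,0,0],
    [255,0,0,0,0,0,0],
    [255,0,0,0,0,0,0],
    [255,0,0,0,0,0,0],
  ],
)

```text
time_s: 20.53
eef_pos: [0.6228, 0.2535, 0.166]
tcp_rot: [-0.293, 0.594, 0.708, 0.247]
wrist_force: [-0.3, -0.0, -1.9]
grip_width: 0.01
gripper_force: 30.0
```

>>> jog_arm(
  moves=[
    [255,-0.0015,0,0.0015,0,0,0],
    [255,-0.0008,0,0.0008,0,0,0],
    [255,0,0,0,0,0,0],
    [255,0,0,0,0,0,0],
    [255,0,0,0,0,0,0],
  ],
)

```text
time_s: 20.95
eef_pos: [0.623, 0.2537, 0.1658]
tcp_rot: [-0.293, 0.593, 0.708, 0.248]
wrist_force: [-0.3, -0.1, 2.0]
grip_width: 0.01
gripper_force: 30.0
```

```bash
python3 ck.py | head -3; python3 -c "
from rig import arm
import numpy as np
for _ in range(6): arm.grab_frame('top');print(np.round(arm.read_state()['wrist_force'],1))"
```

```text
t 20.95 tcp [0.623  0.2537 0.1658] q [-0.072  0.403  1.272  0.762  1.666 -0.251] F [-0.3 -0.1  2. ] w 0.01 gf 29.99524086713791
[[-0.125, 0.985, -0.12], [0.695, 0.173, 0.698], [0.708, 0.003, -0.706]]
eye in peg frame -0.0064340044653061 0.002232951882851968 -0.003321538426165893 axis z 0.0005629753907142837
[-0.7 -0.3  2.5]
[ 0.1 -0.1  3.7]
[-0.1 -0.5  3.8]
[-0.2  0.4  3.7]
[-0.1 -0.5  4.3]
[-0.6 -0.9  4.8]
```

>>> jog_arm(
  moves=[
    [225,0,0,0,0,0,0],
    [215,0,0,0,0,0,0],
    [205,0,0,0,0,0,0],
    [195,0,0,0,0,0,0],
    [185,0,0,0,0,0,0],
    [175,0,0,0,0,0,0],
    [165,0,0,0,0,0,0],
    [155,0,0,0,0,0,0],
    [150,0,0,0,0,0,0],
    [150,0,0,0,0,0,0],
  ],
)

```text
time_s: 22.18
eef_pos: [0.6228, 0.2535, 0.1649]
tcp_rot: [-0.293, 0.594, 0.708, 0.247]
wrist_force: [0.3, 0.1, 0.3]
grip_width: 0.0385
gripper_force: 0.0
```

```bash
python3 ck.py
```

```text
t 22.1833 tcp [0.6228 0.2535 0.1649] q [-0.072  0.404  1.273  0.761  1.666 -0.251] F [0.3 0.1 0.3] w 0.0385 gf 0.0
[[-0.124, 0.985, -0.121], [0.696, 0.173, 0.697], [0.708, 0.002, -0.707]]
eye in peg frame -0.006705290041390875 0.002048155784619795 -0.004228927733904764 axis z 0.0005867128786217015
eye [317.36172708  97.64899633] [411.13899966 150.28285303] tip [21.93147227 63.51922881] root [347.75182183  88.89786998] [413.04925678 150.44376593]
 20 ......-#+++++++++%@@@@@@@+++++=-===-==-.-+#%#%%%%%%%%%%%%%%%%%%%==+*:=@@@#-:----++*******@@@#%%%##%#
 23 ..... @++++++++++@@@@@@@@#++++---=-====..+*##%%%%%%%%%%%%%%#%%%%%==*:=%@@+---:--+*******+@@@#%%%%%##
 26 .....@++++++++++@@@@@@@@@@+++++=--===-=...*#%##%%%%%%%%%%%%%%%%%%==*#%%%%+---:--+*******+@@@#%%%%###
 29 ....@++++++++++@@@@@@@@@@@*++++----====...*#%%%%%#%%%%%%%%%%%%%%%==*#%%%#=---::-+*******+@%%%%%%%###
 32 ...%*+++++++++*@@@@@@@@@@@@++++-=-=====...*##%%#%%%%%%%%%%%%%%%%%==*#%%%#-----:=++******+%%#%%%%%###
 35 #*+%++++++++++@@@@@@@@@@@@@+++++=--===:...+#%%###%%%%%%%%%%%%%%%%==*#%%%%+-:---=++*******%%#%%%%%###
 38 %%%%%%%%##*++@@@
[... 4749 characters left out ...]

146 :::...:...............-+#*%@@-@*+====...=*###
147 :.::..:.................-*#%#%#+*===-...+*###
148 :...:..:-:...............:=*#@*++====...**###
149 :......:+=:................:%#=++===:..:**###
150 ........=+-:...............%@+++====:..-****#
151 .......:+++-...............**:=+====...+****#
152 ......-+*++-:.............-*+-++===-...=*#**#
153 .....:***+++-.............:*==+*===-...-*****
154 ....:#%%#*++-:............:==+++==-....:*#***
155 .....:+#%#*+-:.............::=++=-......:*#**
156 .......-#%%*-...............:=+=-........+***
157 .........-=*=...............:==-..........-+*
158 .......:.=:::...............:==-+-.........:+
159 ...........   ..............%*===:...........
```

>>> jog_arm(
  moves=[
    [150,0,0,-0.02,0,0,0],
    [150,0,0,-0.05,0,0,0],
    [150,0,0,-0.08,0,0,0],
    [150,0,0,-0.1,0,0,0],
    [150,0,0,-0.1,0,0,0],
    [150,0,0,-0.1,0,0,0],
    [150,0,0,-0.06,0,0,0],
    [150,0,0,0,0,0,0],
    [150,0,0,0,0,0,0],
    [150,0,0,0,0,0,0],
  ],
)

```text
time_s: 23.12
eef_pos: [0.6408, 0.1473, 0.2718]
tcp_rot: [-0.294, 0.594, 0.707, 0.247]
wrist_force: [-0.5, 0.8, 0.3]
grip_width: 0.0382
gripper_force: 0.0
```

>>> jog_arm(
  moves=[
    [150,0,0,0,0,0,0],
    [150,0,0,0,0,0,0],
    [150,0,0,0,0,0,0],
    [150,0,0,0,0,0,0],
    [150,0,0,0,0,0,0],
    [150,0,0,0,0,0,0],
    [150,0,0,0,0,0,0],
    [150,0,0,0,0,0,0],
    [150,0,0,0,0,0,0],
    [150,0,0,0,0,0,0],
  ],
)

```text
time_s: 23.95
eef_pos: [0.6413, 0.1468, 0.2729]
tcp_rot: [-0.293, 0.594, 0.708, 0.247]
wrist_force: [0.4, 0.6, -0.2]
grip_width: 0.0386
gripper_force: 0.0
```

Run:
```python
from ik import *
s,_=st();p=arm.camera_params('wrist');ps=arm.camera_params('scene')
A=arm.grab_frame('wrist')[:,:,::-1];S=arm.grab_frame('scene')[:,:,::-1]
for _ in range(6): arm.grab_frame('top')
B=arm.grab_frame('wrist')[:,:,::-1];print('motion diff',(np.abs(A.astype(int)-B).max(2)>40).sum())
S0=cv2.imread('pics/s8.png')
yp=np.array([-.174,.985,0]);xp=np.array([.985,.174,0]);root=np.array([.5677,.2242,.3058])+.066*xp-[0,0,.0058]
a=np.radians(3);xd=yp*np.cos(a)+np.array([0,0,np.sin(a)]);zd=np.array([0,0,np.cos(a)])-yp*np.sin(a)
for sgn in(1,):
    eye=root-.007*xp-[0,0,.004];o=eye-.033*xd-.205*zd
    for n,v in dict(eye=(.033,.205),bartop=(.041,.171),rimc=(0,.051),stem=(0,.081)).items(): print(n,proj(p,o+v[0]*xd+v[1]*zd).round(1),proj(ps,o+v[0]*xd+v[1]*zd).round(1))
print('flap/cheek pin',proj(p,root-.034*xp+[0,0,.04]),'flap edge',proj(p,root-.034*xp+[0,0,.0085]))
def art(I,x0,y0,x1,y1,sx,sy):
    for i,r in enumerate(I[y0:y1:sy,x0:x1:sx].min(2)): print('%3d '%(y0+i*sy)+''.join(' .:-=+*#%@'[min(9,int(v)*10//256)] for v in r))
art(B,100,0,460,280,4,5)
art(S,395,130,420,200,1,1)
```

```text
t 23.95 tcp [0.6413 0.1468 0.2729] q [-0.224  0.413  1.044  0.772  1.93  -0.207] F [ 0.4  0.6 -0.2] w 0.0386 gf 0.0
[[-0.124, 0.985, -0.121], [0.696, 0.173, 0.697], [0.708, 0.002, -0.707]]
motion diff 138
eye [317.1 113.5] [410.6 150.5]
bartop [317.1 134.9] [411.1 158.8]
rimc [317.  231.5] [398.5 198.4]
stem [317.  221.3] [399.4 190.9]
flap/cheek pin [271.99081396  58.36801983] flap edge [277.99303283  99.90423715]
  0      #################################@@@@+++++++++++++++:%%*%%%%%@@@@@@##################
  5       ###############################%@@@@=++++++++++++++:%%#%%%%%%@@@@@##################
 10       =##############################@@@@@.=++++++++:+:++:%%%%%%%%%@@@@@################. 
 15        #*###########################@@@@@@@:-+++++++:+:++-+++*-++++@@@@@################  
 20         ##%=#%@@@%*################%@@@@@@@%::--++++::-++-+++++++++@@@@%###############+  
 25 .       =%++#****#**#***@@@#######%@@@@@@@@@@.:------+.---+++++++*%@@@@################+= 
 30 ........*=+++*****#**######*######@@@@@@@@@@@@@@:----+.---++=+++++@@@@@###############**##
 35 .......%++++
[... 6038 characters left out ...]
=:........
177 :::::..-=-:+++=-:........
178 :::::.:==::+++=-:........
179 ::::..==-.-+++=-:........
180 ::::.:==:.=++==:.........
181 :::..==-..=++==:.........
182 ::..-==:..+++==:.........
183 ::..==-...+++==:.........
184 -..-=-:...+-==-:.........
185 :..==:...:+--=-:.........
186 ..-=-....:-----:.........
187 .:==:....:-----:.........
188 .==-.....:---=:..........
189 -=+==-:..:---=:..........
190 -=+***=:.:---=:..........
191 ===+++*+-----=:.....:....
192 =+=-==+**+=---:....:=-:..
193 ++=-==+++*+==-:...-+**+=:
194 ++--==++++*+=-:..-*****#+
195 *=--==+++++++=:.-*******=
196 +=--==+++++++=::********=
197 +=--=++++++++*=-+******=-
198 +=-==+++++++*@*=-++***=--
199 ++====+++++*@@*----+**=--
```

>>> jog_arm(
  moves=[
    [150,0,0,0,0,0,0],
    [150,0,0,0,0,0,0],
    [150,0,0,0,0,0,0],
    [150,0,0,0,0,0,0],
    [150,0,0,0,0,0,0],
    [150,0,0,0,0,0,0],
    [150,0,0,0,0,0,0],
    [150,0,0,0,0,0,0],
    [150,0,0,0,0,0,0],
    [150,0,0,0,0,0,0],
  ],
)

```text
time_s: 25.23
eef_pos: [0.6412, 0.1468, 0.2729]
tcp_rot: [-0.293, 0.594, 0.708, 0.247]
wrist_force: [0.3, -0.5, -0.5]
grip_width: 0.0386
gripper_force: 0.0
```

Run:
```python
from h import *
f=[arm.grab_frame('wrist').astype(int) for _ in range(8)]
for i in(1,3,5,7):
    m=(np.abs(f[i]-f[0]).max(2)>40);v,u=np.where(m);print(m.sum(),(u.min(),u.max(),v.min(),v.max()) if m.any() else '', m[200:260,295:350].sum())
p=arm.camera_params('wrist')
# flap edge pixel if hanging (0) vs lifted, and mean shade in the gap
xp=np.array([.985,.174,0]);root=np.array([.5677,.2242,.3058])+.066*xp-[0,0,.0058]
for a in(0,.3,.87): print(a,[proj(p,root+[0,0,.04]-.034*xp+l*(np.sin(a)*xp-np.array([0,0,np.cos(a)]))).round(0) for l in(.015,.0315)])
G=f[7].min(2)
for r in range(56,106,4): print(r,''.join(' .:-=+*#%@'[v*10//256] for v in G[r,240:330]))
```

```text
4 (np.int64(238), np.int64(585), np.int64(18), np.int64(270)) 0
1 (np.int64(339), np.int64(339), np.int64(214), np.int64(214)) 1
3 (np.int64(339), np.int64(585), np.int64(185), np.int64(270)) 1
2 (np.int64(238), np.int64(339), np.int64(102), np.int64(214)) 1
0 [array([275.,  80.]), array([278., 100.])]
0.3 [array([282.,  79.]), array([291.,  98.])]
0.87 [array([292.,  72.]), array([313.,  87.])]
56 *#######################+##%%%%%%%#**+%################%#######%---=-=-*+*:---###%##%#---+
60 **####################%%%%%%%%%%%%%%%%%%%%%%%%%%%%%%%%%%%%%%%%%%@%@@%@%%%@@@%%%%%%%%%%@@++
64 +**###################*+++++++++++++++++++++++++++++++++++++++++++++++++++++**+++++**++*=+
68 :***###################++-::::::::+++*+++++*++*++++++++++++*++++++***+*++**++++**+++**+*++
72 .:****#################*++-::::::-++++++++++++++++++++++++++++++++++++++++++++++++++++++=+
76 ..:***########################+::::----*%#######################%--==--:=+:--#######%=-:=+
80 ...:***########################*-===----%#######################+-=====-=+-=-#######%-:-++
84 ....:***########################+++++---+#######################%--=====-:=-########%-:-++
88 .....:***########################+++++---+######################%-======-:-=-#######*-:-++
92 ......:***########################++++=--=########################-==-==-:-+#%%%%*##*-:-++
96 @%%%%%%%%@###########*############*++++--+#######################-======-:=*##%%%#*##-:=++
100 @@@@@@@@@@@@@@@@@@@@@@@@@@@@@@@@@@@+++++-#%%%%%%%%%%%%%%%%%%%%%%%%%%%%%%%@=*#%@@%%**=-:=++
104 ####%#####%%%%%%%%%%%%%%%====+@@@@@@#++++@@@@@@@@@@@@@@@@@@@@@@@@@@@@@@@@@=*#%%@%%*@@=:+++
```

The scene is still. The flap is vertical at u≈272–280, matching 0 rad, and the gripper is clear, so I'm handing in.

```bash
python3 -c "
from rig import arm
print(arm.sign_off())"
```

```text
the job is handed in; nothing more can be done
None
```

The filter is seated in the cup, and the dipper hangs still by its eye on the latching peg with the flap shut behind it; I handed the job in at about 25 s of the 58 s, and no verdict came back.

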